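# Find the full solder tin by its weight

### The arm

A 7-joint arm with a two-finger parallel gripper is mounted at the origin on the work surface. World frame = base frame: x ahead of the robot, y to its left, z up, the work surface at z = 0. Lengths are in m, angles in rad, forces in N, time in s.
With the tool pointing down it reaches from about 0.4 to 0.85 m from the base axis. Payload 4.5 kg.
Tool frame: the origin (TCP) lies between the finger pads; the fingertips stand r.tip_reach ahead of it and the grasp point (between the pads) lies 11 mm behind it (r.tip_reach is the distance from the TCP to the fingertips, in m); z points along the fingers, y is the line along which they close (so a half turn about z gives the same grasp; the last joint's range is limited). The gripper opens to 88 mm and grips with 3 to 60 N. Pads are 18 mm wide; open, the fingers measure 123 mm over their backs; the gripper's body (75 mm by 187 mm) begins 45 mm behind the grasp point.
Start: joints at [-1.291, 0.689, -0.195, 1.565, 0.157, 0.902, -0.215], TCP at [0.152, 0.606, 0.247] pointing down, gripper open.
Joint ranges: [-3.01, 3.01], [-0.46, 2.08], [-1.47, 1.51], [0.13, 2.56], [-1, 4.14], [0.04, 2.09], [-2.66, 2.66]. Speed limits (rad/s): [2.57, 2.57, 3.14, 3.14, 3.14, 3.14, 3.14].

### API

Orientations are given as a unit quaternion [x, y, z, w].
In Python, from plant import r, vision, workorder gives the robot as it stands.
- The arm moves only by the tool drive_tool, never from a script. Its argument "targets" is a list of rows, each an object of numbers: "tx", "ty", "tz": the shift along the world's x, y, z in units of 0.03 m (1.0 is 0.03 m); "wx", "wy", "wz": the turn, a rotation vector about the world's x, y, z in units of 60 degrees (1.0 is 60 degrees); "claw": the opening, from -1 (shut) to 1 (fully open). A call has exactly 8 rows; each row shifts and turns the commanded pose from where the row before left it; what a row does not reach is not made up. A row lasts 1/10 s, in which the tool goes at most 50 mm and 8.59 degrees, less where a joint would pass 70% of its speed; a pose out of reach is approached as far as the arm can. A call with a number of a shift or a turn outside -1 to 1 is refused whole. A call with a gripper value outside its range is refused whole. The fingers move at their own pace and stop on an object; "force" is the grip in N (left out, the last holds). Time passes only in rows, so rows that do not move let the fingers close, or fill a call up. It gives the time, the measured TCP pose, the force, the opening and the grip force at its end, in the units of the state.
- r.get_state(): the state, without advancing time (a new reading comes with each control period).
- vision.snapshot(name): name is "scene" or "top"; returns a dict with "image" (400x640x3 uint8, blue, green, red), "range_z" (400x640 float32, m along the optical axis (not along the pixel's ray), 0 where there is no reading), "K" (3x3 intrinsics, pixels), "cam_to_world" (4x4, takes a point from camera to world coordinates). Camera axes: x right, y up, looking along -z (the intrinsics and any distortion apply to the point x, -y, -z); pixel columns grow to the right and rows downward; lengths in m; the calibration is good to about 2 mm. A picture is of the moment at which its call begins.
- workorder.finish_job(): hands the job in; it is judged then, once.
The state is a dict: "clock": time; "q": joint angles; "qd": joint speeds; "joint_torque": joint torques, N m; "tool_pos": TCP position; "eef_rot": TCP orientation; "contact_force": force on the tool from outside, world axes, zero at the start; "moment": the same for the moment, N m; "opening": opening from 0.0 (shut) to 1.0 (fully open); "finger_force": force on a finger pad.
Only numpy, scipy, OpenCV 4.12 (cv2) and the standard library are available. Lean on these libraries where they do the work, as an engineer would, in place of code of your own. Each camera call takes 0.05 s, during which the arm holds its last target. There are 200 camera calls.

### The job

Three identical closed solder tins stand in the tray under a circuit board: lift the board off by its heat sink and lay it flat, without dropping it, on the middle of the work mat. Then heft the tins one at a time from your left to your right, lifting each a few centimetres and standing the light ones upright back in the tray. Finish holding the heaviest one upright and still, at least 10 cm above the tray, the other two standing in the tray, and leave everything else on the bench where it is: the program ends with the tin still in the grip.

Things in the scene. Friction and masses are not known exactly. Their poses are not given: they have to be found in the camera images.
- tray: low steel tray fixed to the bench, 160 mm (its x) by 340 mm (its y, the line of the tins), inner floor 4 mm and rim 9 mm above the bench; origin at the centre of its underside; yaw within about 20 degrees of straight. x points away from the robot, y to the robot's left. It may be on either side of the bench.
- mat: dark flat work mat fixed to the bench, 260 mm (x) by 300 mm (y), 3 mm thick; origin at the centre of its underside. It lies on the other side from the tray.
- heatsink (a point): centre, half-way up, of the finned heat sink amid a green circuit board that lies across the tin lids: 36 mm wide (its x; pinch here), 60 mm (y), 34 mm tall, fit to lift the board by. Board 110 (x) by 240 (y) by 4 mm, 0.25 kg, underside 21 mm below this point; other parts up to 14 mm tall, 16 mm or more clear of the pinched faces.
- tin_left_center (a point): centre, half-way up, of the left tin (+y end of the row): closed round aluminium tin with a screw lid, 57 mm across, 62 mm tall, upright (its z) on the tray's floor, 100 mm between centres. Inside, unseen and loose by a few mm, is a reel of solder: in one of the three a full one (tin 0.45 to 0.6 kg), in the others nearly empty ones (0.12 to 0.25 kg each).
- tin_middle_center (a point): centre, half-way up, of the middle tin (middle of the row): closed round aluminium tin with a screw lid, 57 mm across, 62 mm tall, upright (its z) on the tray's floor, 100 mm between centres. Inside, unseen and loose by a few mm, is a reel of solder: in one of the three a full one (tin 0.45 to 0.6 kg), in the others nearly empty ones (0.12 to 0.25 kg each).
- tin_right_center (a point): centre, half-way up, of the right tin (-y end of the row): closed round aluminium tin with a screw lid, 57 mm across, 62 mm tall, upright (its z) on the tray's floor, 100 mm between centres. Inside, unseen and loose by a few mm, is a reel of solder: in one of the three a full one (tin 0.45 to 0.6 kg), in the others nearly empty ones (0.12 to 0.25 kg each).
- bitcase: bystander, not to be disturbed: flat clear plastic case of bits, 65 x 105 x 18 mm; origin: centre of its underside
- flux: bystander, not to be disturbed: small white bottle with a black cap, 34 mm across, 75 mm tall; origin: centre of its underside
- bin: bystander, not to be disturbed: empty grey plastic parts bin, 110 x 80 x 50 mm; origin: centre of its underside
- brush: bystander, not to be disturbed: small brush, 160 mm long, lying along its x axis; origin: centre of its underside
- screwdriver: bystander, not to be disturbed: black screwdriver, 170 mm long, lying along its x axis between tray and mat; origin: centre of its underside
Things that resemble listed ones, but are neither listed nor needed, are in the scene too. What is shaped like the part that bears tin_right_center but brown or yellow is not meant.

How it is judged:
On the way, in this order (a step that is already met when the one before it is completed fails the run):
1. the board, still in the grip, is brought flat and low over the mat (underside within 20 mm of it) (horizontal distance between heatsink and mat below 0.085 m and angle between heatsink's own z axis and vertical below 0.12 rad and z of heatsink in the frame of mat below 0.044 m and contact force between the fingers and board above 0.5 N), for 0.05 s.
2. the board lies flat on the mat, let go (horizontal distance between heatsink and mat below 0.085 m and angle between heatsink's own z axis and vertical below 0.12 rad and z of heatsink in the frame of mat below 0.032 m and contact force between the fingers and board below 0.1 N and linear speed of board below 0.03 m/s), for 0.2 s.
3. the left tin is hefted: lifted off the tray by at least 15 mm in the grip, the other two standing in the tray (contact force between tin_left and the fingers above 1 N and z of tin_left_center in the frame of tray above 0.05 m and x of tin_middle_center in the frame of tray between -0.08 and 0.08 m and y of tin_middle_center in the frame of tray between -0.17 and 0.17 m and z of each of tin_middle_center, tin_right_center in the frame of tray below 0.045 m and angle between each of tin_middle, tin_right's own z axis and vertical below 0.12 rad and linear speed of each of tin_middle, tin_right below 0.05 m/s and x of tin_right_center in the frame of tray between -0.08 and 0.08 m and y of tin_right_center in the frame of tray between -0.17 and 0.17 m), for 0.3 s.
4. the middle tin is hefted: lifted off the tray by at least 15 mm in the grip, the other two standing in the tray (contact force between tin_middle and the fingers above 1 N and z of tin_middle_center in the frame of tray above 0.05 m and x of tin_left_center in the frame of tray between -0.08 and 0.08 m and y of tin_left_center in the frame of tray between -0.17 and 0.17 m and z of each of tin_left_center, tin_right_center in the frame of tray below 0.045 m and angle between each of tin_left, tin_right's own z axis and vertical below 0.12 rad and linear speed of each of tin_left, tin_right below 0.05 m/s and x of tin_right_center in the frame of tray between -0.08 and 0.08 m and y of tin_right_center in the frame of tray between -0.17 and 0.17 m), for 0.3 s.
5. the right tin is hefted: lifted off the tray by at least 15 mm in the grip, the other two standing in the tray (contact force between tin_right and the fingers above 1 N and z of tin_right_center in the frame of tray above 0.05 m and x of tin_left_center in the frame of tray between -0.08 and 0.08 m and y of tin_left_center in the frame of tray between -0.17 and 0.17 m and z of each of tin_left_center, tin_middle_center in the frame of tray below 0.045 m and angle between each of tin_left, tin_middle's own z axis and vertical below 0.12 rad and linear speed of each of tin_left, tin_middle below 0.05 m/s and x of tin_middle_center in the frame of tray between -0.08 and 0.08 m and y of tin_middle_center in the frame of tray between -0.17 and 0.17 m), for 0.3 s.
At the end, for the whole second after the job is handed in: Board flat, let go on the mat, centres within 85 mm; the heaviest tin (its inner floor carrying over 3 N) gripped, still, within 20 degrees of upright, its underside over 87 mm above the tray's floor, touching no board or other tin; the other two stand upright in the tray (all of step 2 and ((contact force between tin_left_c0 and anything else above 3 N and contact force between tin_left and the fingers above 1 N and z of tin_left_center in the frame of tray above 0.122 m and angle between tin_left's own z axis and vertical below 0.35 rad and linear speed of tin_left below 0.05 m/s and (x of tin_middle_center in the frame of tray between -0.08 and 0.08 m and y of tin_middle_center in the frame of tray between -0.17 and 0.17 m and z of tin_middle_center in the frame of tray below 0.045 m and angle between tin_middle's own z axis and vertical below 0.12 rad and linear speed of tin_middle below 0.05 m/s) and (x of tin_right_center in the frame of tray between -0.08 and 0.08 m and y of tin_right_center in the frame of tray between -0.17 and 0.17 m and z of tin_right_center in the frame of tray below 0.045 m and angle between tin_right's own z axis and vertical below 0.12 rad and linear speed of tin_right below 0.05 m/s) and contact force between tin_left and tin_middle below 0.1 N and contact force between tin_left and tin_right below 0.1 N and contact force between tin_left and board below 0.1 N) or (contact force between tin_middle_c0 and anything else above 3 N and contact force between tin_middle and the fingers above 1 N and z of tin_middle_center in the frame of tray above 0.122 m and angle between tin_middle's own z axis and vertical below 0.35 rad and linear speed of tin_middle below 0.05 m/s and (x of tin_left_center in the frame of tray between -0.08 and 0.08 m and y of tin_left_center in the frame of tray between -0.17 and 0.17 m and z of tin_left_center in the frame of tray below 0.045 m and angle between tin_left's own z axis and vertical below 0.12 rad and linear speed of tin_left below 0.05 m/s) and (x of tin_right_center in the frame of tray between -0.08 and 0.08 m and y of tin_right_center in the frame of tray between -0.17 and 0.17 m and z of tin_right_center in the frame of tray below 0.045 m and angle between tin_right's own z axis and vertical below 0.12 rad and linear speed of tin_right below 0.05 m/s) and contact force between tin_middle and tin_left below 0.1 N and contact force between tin_middle and tin_right below 0.1 N and contact force between tin_middle and board below 0.1 N) or (contact force between tin_right_c0 and anything else above 3 N and contact force between tin_right and the fingers above 1 N and z of tin_right_center in the frame of tray above 0.122 m and angle between tin_right's own z axis and vertical below 0.35 rad and linear speed of tin_right below 0.05 m/s and (x of tin_left_center in the frame of tray between -0.08 and 0.08 m and y of tin_left_center in the frame of tray between -0.17 and 0.17 m and z of tin_left_center in the frame of tray below 0.045 m and angle between tin_left's own z axis and vertical below 0.12 rad and linear speed of tin_left below 0.05 m/s) and (x of tin_middle_center in the frame of tray between -0.08 and 0.08 m and y of tin_middle_center in the frame of tray between -0.17 and 0.17 m and z of tin_middle_center in the frame of tray below 0.045 m and angle between tin_middle's own z axis and vertical below 0.12 rad and linear speed of tin_middle below 0.05 m/s) and contact force between tin_right and tin_left below 0.1 N and contact force between tin_right and tin_middle below 0.1 N and contact force between tin_right and board below 0.1 N))); the arm keeps its last pose, push and grip.
It fails at once if a bystander (case, bottle, bin, brush or screwdriver) is moved more than 30 mm (distance of any of bitcase, flux, bin, brush, screwdriver from where it was at the start of the episode above 0.03 m).
It also fails if it takes over 72 s, if anything falls off the work surface, if the arm or the gripper's body presses on something with over 40 N, if the wrist force passes 120 N, or if a joint passes its speed limit or range.

## Working session

There is one attempt and no reset: what is moved stays moved. The work goes in short steps, Python scripts to look and compute and a tool call to move; the robot and the scene stay as the last step left them, time stands still between calls to the robot, and variables do not carry over. Pictures are saved under pics/ and viewed, at most 10 in all, crops included, and the job is handed in when it is done.

Besides the shell and the picture viewer there is one more tool, called after "Call:" by a JSON object that holds its "method" and its "body", one argument or row to a line. drive_tool: Moves the arm, as the interface text tells. Its arguments: {"type":"object","properties":{"targets":{"type":"array","items":{"type":"object","properties":{"tx":{"type":"number"},"ty":{"type":"number"},"tz":{"type":"number"},"wx":{"type":"number"},"wy":{"type":"number"},"wz":{"type":"number"},"claw":{"type":"number"}}}},"force":{"type":"number"}},"required":["targets"]}

```bash
mkdir -p pics
cat > h.py <<'E'
import numpy as np, cv2
from plant import r, vision, workorder
def pts(s):
    # world xyz per pixel from depth
    z=s["range_z"]; K=s["K"]; v,u=np.mgrid[:z.shape[0],:z.shape[1]]
    c=np.stack([(u-K[0,2])/K[0,0]*z,-(v-K[1,2])/K[1,1]*z,-z,np.ones_like(z)],-1)
    w=c@np.array(s["cam_to_world"]).T
    w[z==0]=np.nan
    return w[...,:3]
E
python3 - <<'E'
from h import *
print(r.get_state(), r.tip_reach)
for n in("top","scene"):
    s=vision.snapshot(n); cv2.imwrite(f"pics/{n}0.png",s["image"]); np.savez(f"{n}0.npz",**s)
    print(n,s["K"],np.round(s["cam_to_world"],3),[k for k in s])
E
```

```text
{'clock': 0.0, 'q': array([-1.29120879,  0.68993944, -0.19449746,  1.56635182,  0.15731943,
        0.90249749, -0.21511462]), 'qd': array([-0.00136044, -0.00026506, -0.00045836, -0.00252856,  0.00128798,
        0.00096086,  0.0006726 ]), 'joint_torque': array([-1.07085320e-04, -5.27559614e+01, -1.26719903e+00, -1.53424537e+01,
       -5.26618597e-02,  6.35982797e-03,  1.73523035e-04]), 'tool_pos': array([0.15198591, 0.60560151, 0.24593533]), 'eef_rot': array([ 1.22549858e-01,  9.92461948e-01, -9.01377934e-04, -2.99729353e-05]), 'contact_force': array([-0.58178746, -0.1089025 , -0.34798402]), 'moment': array([-0.00199953, -0.03104489,  0.01329183]), 'finger_force': 0.0, 'opening': 0.9999185042739379} 0.008
top [[375.78882165   0.         317.49176346]
 [  0.         375.78882165 200.87343644]
 [  0.           0.           1.        ]] [[-0.024  0.989 -0.146  0.388]
 [-1.    -0.025  0.    -0.073]
 [-0.003  0.146  0.989  1.134]
 [ 0.     0.     0.     1.   ]] ['image', 'range_z', 'K', 'cam_to_world']
scene [[450.22713221   0.         323.90198679]
 [  0.         450.22713221 201.00863932]
 [  0.           0.           1.        ]] [[-0.284 -0.526  0.801  1.497]
 [ 0.959 -0.148  0.242  0.228]
 [-0.009  0.837  0.547  0.711]
 [ 0.     0.     0.     1.   ]] ['image', 'range_z', 'K', 'cam_to_world']
```

View pics/top0.png

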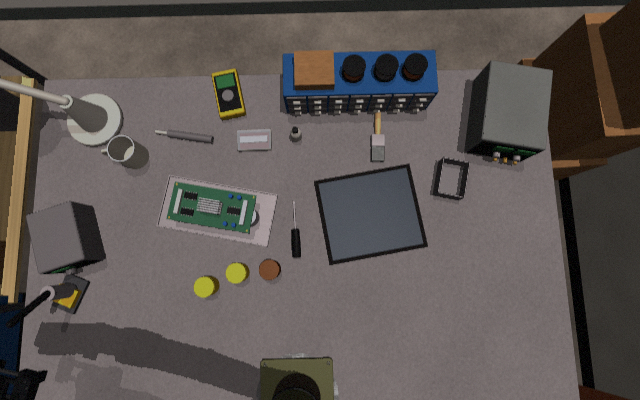

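View pics/scene0.png

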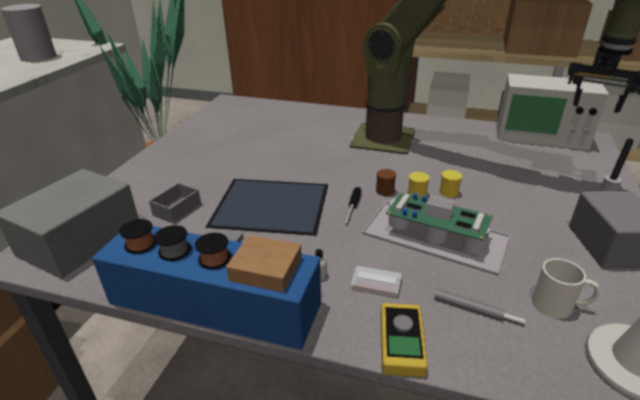

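The top view shows the tray with the green board at about (210,207), the mat at (370,213), the screwdriver between them at (296,230), and the flux at (295,133). The case is at (254,140), the bin at (451,180) and the brush at (378,140). Yellow and brown look-alike tins stand at (204,287), (236,273) and (269,269); the wanted tins are the aluminium ones under the board.

Run:
```python
from h import *
s=dict(np.load("top0.npz")); P=pts(s); im=s["image"]; Z=P[...,2]
def rect(m,name):
    n,l,st,_=cv2.connectedComponentsWithStats(m.astype(np.uint8)); k=1+np.argmax(st[1:,4]); q=P[l==k]
    rc=cv2.minAreaRect(q[:,:2].astype(np.float32)*1000); print(name,np.round(rc[0],1),np.round(rc[1],1),round(rc[2],1),'z med',np.round(np.nanmedian(q[:,2]),4),st[k]); return l==k
v,u=np.mgrid[:400,:640]
tr=(u>150)&(u<285)&(v>165)&(v<250)
hsv=cv2.cvtColor(im,cv2.COLOR_BGR2HSV)
b=rect(tr&(Z>0.062)&(Z<0.13),"board")
h=rect(tr&(Z>0.094),"hs")
print("hs z",np.nanpercentile(Z[h],[10,50,90]))
g=rect(tr&(hsv[...,0]>45)&(hsv[...,0]<85)&(hsv[...,1]>100),"green")
rect((u>305)&(u<435)&(v>155)&(v<270)&(im.max(2)<90)&(Z<.02),"mat")
rect(tr&(Z<0.03)&(im.min(2)>120),"tray")
for n,(a,c) in dict(screw=(296,242),tip=(294,203),bench=(150,180),yel=(204,287),flux=(295,133)).items(): print(n,np.round(P[c,a],3))
c=cv2.resize(im[160:255,145:290],None,fx=5,fy=5,interpolation=cv2.INTER_CUBIC); cv2.imwrite("pics/crop1.png",c)
q=P[60:200,190:330]
```

```text
board [537.  228.6] [254.3 110. ] 78.8 z med 0.0697 [ 166  181   91   52 3239]
hs [537.3 231. ] [61.  35.8] 78.7 z med 0.1022 [196 197  25  17 180]
hs z [0.09699729 0.10219053 0.10491114]
green [533.8 232.1] [237.8 104.1] 77.5 z med 0.0687 [ 167  183   88   49 1734]
mat [ 516.1 -231.7] [262.2 303.6] 9.1 z med 0.0019 [ 314  163  114  102 3965]
tray [535.3 230. ] [337.  163.9] 78.1 z med 0.003 [ 159  176  118   71 2088]
screw [ 0.432 -0.007  0.028]
tip [ 0.549 -0.003  0.016]
bench [ 0.634  0.442 -0.002]
yel [0.312 0.25  0.059]
flux [ 0.753 -0.011  0.057]
```

View pics/crop1.png

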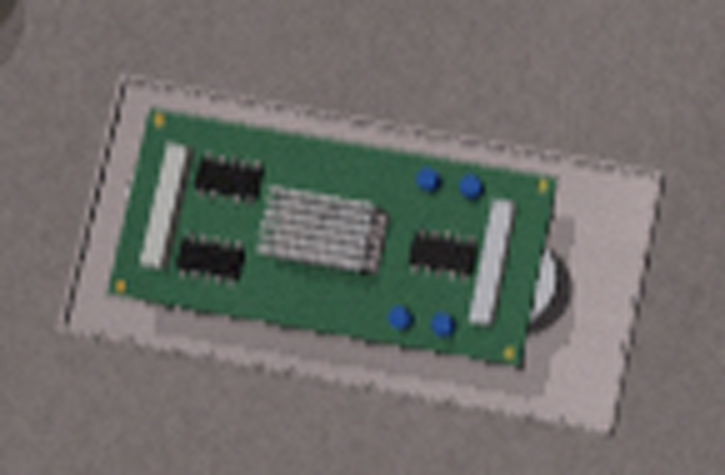

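The enlarged crop shows the finned heat sink in the middle of the board, at about (322,230) in the crop, with no parts beside its pinched faces. The silvery aluminium tin shows under the board's right end. The heights fit: the sink top is at about 0.104 and the board yaw is about -11°. I'll move above it.

Call:
{"method": "drive_tool", "body": {
  "targets": [
    {"tx":0.5,"ty":-0.9,"wz":-0.09,"claw":0.4},
    {"tx":0.5,"ty":-0.9,"wz":-0.09,"claw":0.4},
    {"tx":0.5,"ty":-0.9,"wz":-0.09,"claw":0.4},
    {"tx":0.5,"ty":-0.9,"wz":-0.09,"claw":0.4},
    {"tx":0.5,"ty":-0.9,"wz":-0.09,"claw":0.4},
    {"tx":0.5,"ty":-0.9,"wz":-0.09,"claw":0.4},
    {"tx":0.5,"ty":-0.9,"wz":-0.09,"claw":0.4},
    {"tx":0.5,"ty":-0.9,"wz":-0.09,"claw":0.4}
  ],
  "force": 35
}}

```text
validation failed for argument at $.ta...
```

Call:
{"method": "drive_tool", "body": {
  "targets": [
    {"tx":0.9,"ty":-0.6,"wz":-0.09,"claw":0.4},
    {"tx":0.9,"ty":-0.6,"wz":-0.09,"claw":0.4},
    {"tx":0.9,"ty":-0.6,"wz":-0.09,"claw":0.4},
    {"tx":0.9,"ty":-0.6,"wz":-0.09,"claw":0.4},
    {"tx":0.9,"ty":-0.6,"wz":-0.09,"claw":0.4},
    {"tx":0.9,"ty":-0.6,"wz":-0.09,"claw":0.4},
    {"tx":0.9,"ty":-0.6,"wz":-0.09,"claw":0.4},
    {"tx":0.9,"ty":-0.6,"wz":-0.09,"claw":0.4}
  ]
}}

```text
validation failed for argument at $.ta...
```

Call:
{"method": "drive_tool", "body": {
  "targets": [
    {"tx":0.8,"ty":-0.3,"claw":0.4},
    {"tx":0.6,"ty":-0.2,"claw":0.4},
    {"tx":0.2,"claw":0.4},
    {"tz":-0.5,"claw":0.4},
    {"claw":0.4},
    {"claw":0.4},
    {"claw":0.4},
    {"claw":0.4}
  ]
}}

```text
validation failed for argument at $.ta...
```

```bash
cat >> h.py <<'E'
from scipy.spatial.transform import Rotation as Ro
def st():
    s=r.get_state(); y=Ro.from_quat(s["eef_rot"]).as_matrix()
    print("t",s["clock"],"p",np.round(s["tool_pos"],4),"yaxis",round(np.degrees(np.arctan2(y[1,1],y[0,1])),2),"z",np.round(y[:,2],3),"q7",np.round(s["q"],2),"F",np.round(s["contact_force"],2),"op",round(s["opening"]*88,1),"ff",round(s["finger_force"],1)); return s
E
python3 -c "from h import *; st()"
```

```text
t 0.1 p [0.152  0.6057 0.246 ] yaxis 75.92 z [-0.    -0.002 -1.   ] q7 [-1.29  0.69 -0.19  1.57  0.16  0.9  -0.22] F [-0.18  0.65  0.16] op 88.0 ff 0.0
```

Call:
{"method": "drive_tool", "body": {
  "targets": [
    {"tx":0.5,"ty":-0.9,"tz":0,"wx":0,"wy":0,"wz":-0.09,"claw":0.4},
    {"tx":0.5,"ty":-0.9,"tz":0,"wx":0,"wy":0,"wz":-0.09,"claw":0.4},
    {"tx":0.5,"ty":-0.9,"tz":0,"wx":0,"wy":0,"wz":-0.09,"claw":0.4},
    {"tx":0.5,"ty":-0.9,"tz":0,"wx":0,"wy":0,"wz":-0.09,"claw":0.4},
    {"tx":0.5,"ty":-0.9,"tz":0,"wx":0,"wy":0,"wz":-0.09,"claw":0.4},
    {"tx":0.5,"ty":-0.9,"tz":0,"wx":0,"wy":0,"wz":-0.09,"claw":0.4},
    {"tx":0.5,"ty":-0.9,"tz":0,"wx":0,"wy":0,"wz":-0.09,"claw":0.4},
    {"tx":0.5,"ty":-0.9,"tz":0,"wx":0,"wy":0,"wz":-0.09,"claw":0.4}
  ],
  "force": 35
}}

```text
clock: 0.9
tool_pos: [0.2724, 0.3889, 0.2466]
eef_rot: [0.481, 0.877, -0.0, 0.0]
contact_force: [0.4, 0.9, -0.2]
opening: 0.704
finger_force: 0.0
```

Call:
{"method": "drive_tool", "body": {
  "targets": [
    {"tx":0.9,"ty":-0.6,"tz":0,"wx":0,"wy":0,"wz":-0.09,"claw":0.4},
    {"tx":0.9,"ty":-0.6,"tz":0,"wx":0,"wy":0,"wz":-0.09,"claw":0.4},
    {"tx":0.9,"ty":-0.6,"tz":0,"wx":0,"wy":0,"wz":-0.09,"claw":0.4},
    {"tx":0.9,"ty":-0.6,"tz":0,"wx":0,"wy":0,"wz":-0.09,"claw":0.4},
    {"tx":0.9,"ty":-0.6,"tz":0,"wx":0,"wy":0,"wz":-0.09,"claw":0.4},
    {"tx":0.9,"ty":-0.6,"tz":0,"wx":0,"wy":0,"wz":-0.09,"claw":0.4},
    {"tx":0.9,"ty":-0.6,"tz":0,"wx":0,"wy":0,"wz":-0.09,"claw":0.4},
    {"tx":0.9,"ty":-0.6,"tz":0,"wx":0,"wy":0,"wz":-0.09,"claw":0.4}
  ]
}}

```text
clock: 1.7
tool_pos: [0.4888, 0.2454, 0.2465]
eef_rot: [0.77, 0.638, -0.0, -0.0]
contact_force: [0.2, 0.5, -0.6]
opening: 0.7
finger_force: 0.0
```

Call:
{"method": "drive_tool", "body": {
  "targets": [
    {"tx":0.8,"ty":-0.3,"tz":0,"wx":0,"wy":0,"wz":0,"claw":0.4},
    {"tx":0.6,"ty":-0.2,"tz":0,"wx":0,"wy":0,"wz":0,"claw":0.4},
    {"tx":0.2,"ty":0,"tz":-0.5,"wx":0,"wy":0,"wz":0,"claw":0.4},
    {"tx":0,"ty":0,"tz":-0.7,"wx":0,"wy":0,"wz":0,"claw":0.4},
    {"tx":0,"ty":0,"tz":-0.7,"wx":0,"wy":0,"wz":0,"claw":0.4},
    {"tx":0,"ty":0,"tz":-0.4,"wx":0,"wy":0,"wz":0,"claw":0.4},
    {"tx":0,"ty":0,"tz":0,"wx":0,"wy":0,"wz":0,"claw":0.4},
    {"tx":0,"ty":0,"tz":0,"wx":0,"wy":0,"wz":0,"claw":0.4}
  ]
}}

```text
clock: 2.5
tool_pos: [0.5358, 0.2316, 0.1777]
eef_rot: [0.769, 0.64, -0.0, -0.0]
contact_force: [-0.6, -0.3, 1.0]
opening: 0.698
finger_force: 0.0
```

Run:
```python
from h import *
st()
s=vision.snapshot("scene"); P=pts(s); im=s["image"]
cv2.imwrite("pics/s1.png",cv2.resize(im[130:280,350:520],None,fx=4,fy=4,interpolation=cv2.INTER_CUBIC))
```

```text
t 2.5 p [0.5358 0.2316 0.1777] yaxis -10.45 z [-0. -0. -1.] q7 [-0.58  0.73  0.16  1.77 -0.17  0.65 -0.5 ] F [-0.55 -0.26  0.97] op 61.4 ff 0.0
```

View pics/s1.png

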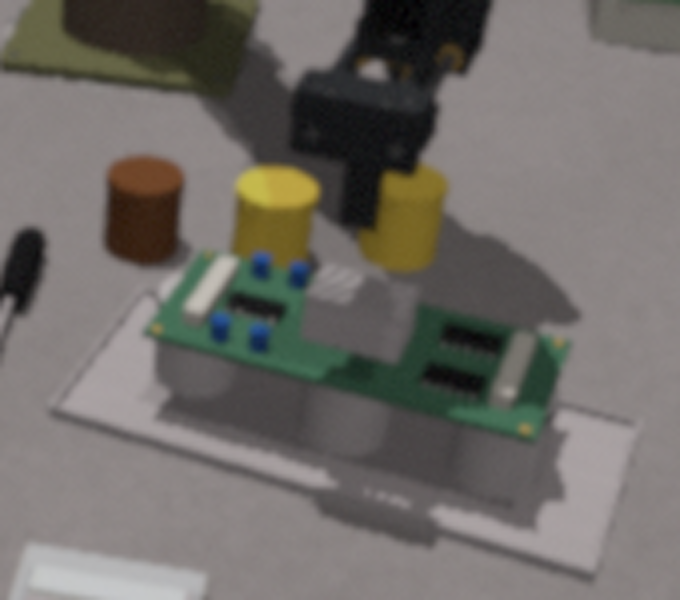

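The gripper hangs over the sink (crop 360,310), with the three aluminium tins under the board at crop (195,370), (345,420) and (490,460). I'll descend, pinch and lift.

Call:
{"method": "drive_tool", "body": {
  "targets": [
    {"tx":0.04,"ty":0,"tz":-0.6,"wx":0,"wy":0,"wz":-0.014,"claw":0.4},
    {"tx":0,"ty":0,"tz":-0.8,"wx":0,"wy":0,"wz":0,"claw":0.4},
    {"tx":0,"ty":0,"tz":-0.7,"wx":0,"wy":0,"wz":0,"claw":0.4},
    {"tx":0,"ty":0,"tz":-0.5,"wx":0,"wy":0,"wz":0,"claw":0.4},
    {"tx":0,"ty":0,"tz":-0.3,"wx":0,"wy":0,"wz":0,"claw":0.4},
    {"tx":0,"ty":0,"tz":-0.2,"wx":0,"wy":0,"wz":0,"claw":0.4},
    {"tx":0,"ty":0,"tz":0,"wx":0,"wy":0,"wz":0,"claw":0.4},
    {"tx":0,"ty":0,"tz":0,"wx":0,"wy":0,"wz":0,"claw":0.4}
  ]
}}

```text
clock: 3.35
tool_pos: [0.5378, 0.2315, 0.0854]
eef_rot: [0.773, 0.634, 0.001, 0.0]
contact_force: [-0.3, 0.2, 0.4]
opening: 0.701
finger_force: 0.0
```

Call:
{"method": "drive_tool", "body": {
  "targets": [
    {"tx":0,"ty":0,"tz":0,"wx":0,"wy":0,"wz":0,"claw":0.0},
    {"tx":0,"ty":0,"tz":0,"wx":0,"wy":0,"wz":0,"claw":-0.15},
    {"tx":0,"ty":0,"tz":0,"wx":0,"wy":0,"wz":0,"claw":-0.3},
    {"tx":0,"ty":0,"tz":0,"wx":0,"wy":0,"wz":0,"claw":-0.6},
    {"tx":0,"ty":0,"tz":0,"wx":0,"wy":0,"wz":0,"claw":-1},
    {"tx":0,"ty":0,"tz":0,"wx":0,"wy":0,"wz":0,"claw":-1},
    {"tx":0,"ty":0,"tz":0,"wx":0,"wy":0,"wz":0,"claw":-1},
    {"tx":0,"ty":0,"tz":0,"wx":0,"wy":0,"wz":0,"claw":-1}
  ]
}}

```text
clock: 4.15
tool_pos: [0.5371, 0.2314, 0.085]
eef_rot: [0.773, 0.634, 0.0, -0.0]
contact_force: [-1.9, 0.8, 5.0]
opening: 0.406
finger_force: 35.0
```

Call:
{"method": "drive_tool", "body": {
  "targets": [
    {"tx":0,"ty":0,"tz":0.15,"wx":0,"wy":0,"wz":0,"claw":-1},
    {"tx":0,"ty":0,"tz":0.3,"wx":0,"wy":0,"wz":0,"claw":-1},
    {"tx":0,"ty":0,"tz":0.5,"wx":0,"wy":0,"wz":0,"claw":-1},
    {"tx":0,"ty":0,"tz":0.7,"wx":0,"wy":0,"wz":0,"claw":-1},
    {"tx":0,"ty":0,"tz":0.7,"wx":0,"wy":0,"wz":0,"claw":-1},
    {"tx":0,"ty":0,"tz":0.5,"wx":0,"wy":0,"wz":0,"claw":-1},
    {"tx":0,"ty":0,"tz":0.2,"wx":0,"wy":0,"wz":0,"claw":-1},
    {"tx":0,"ty":0,"tz":0,"wx":0,"wy":0,"wz":0,"claw":-1}
  ]
}}

```text
clock: 4.95
tool_pos: [0.5379, 0.2314, 0.1776]
eef_rot: [0.773, 0.634, 0.001, 0.0]
contact_force: [0.3, -0.6, -2.4]
opening: 0.402
finger_force: 35.0
```

Run:
```python
from h import *
st()
s=vision.snapshot("scene"); P=pts(s); im=s["image"]; np.savez("s2.npz",**s)
cv2.imwrite("pics/s2.png",cv2.resize(im[110:290,350:530],None,fx=3,fy=3,interpolation=cv2.INTER_CUBIC))
hsv=cv2.cvtColor(im,cv2.COLOR_BGR2HSV)
g=(hsv[...,0]>45)&(hsv[...,0]<85)&(hsv[...,1]>100)&(abs(P[...,1]-.23)<.16)&(P[...,2]>.05); q=P[g]
c,_,_,_=np.linalg.lstsq(np.c_[q[:,:2]-[.537,.231],np.ones(len(q))],q[:,2],rcond=None); print("board plane",c,len(q))
```

```text
t 4.95 p [0.5379 0.2314 0.1776] yaxis -11.33 z [ 0.002  0.001 -1.   ] q7 [-0.58  0.73  0.16  1.77 -0.18  0.65 -0.51] F [ 0.26 -0.58 -2.43] op 35.4 ff 35.0
board plane [-0.04241239 -0.03572331  0.16802414] 143
```

View pics/s2.png

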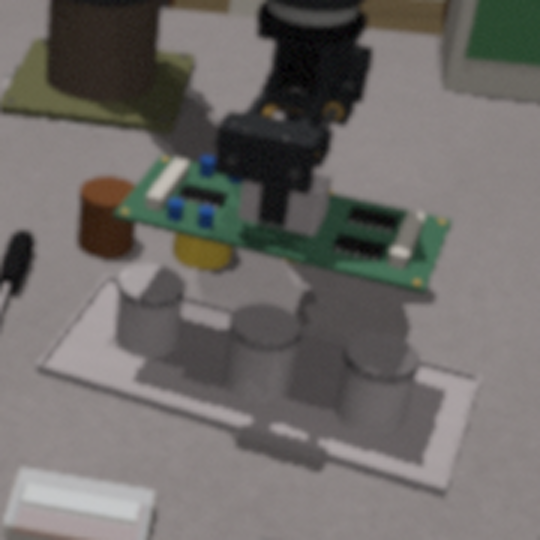

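The board hangs level from the sink. All three tins stand in the tray, at crop (150,310), (263,350) and (380,385). I'll carry the board to the mat.

Call:
{"method": "drive_tool", "body": {
  "targets": [
    {"tx":0,"ty":-0.3,"tz":0,"wx":0,"wy":0,"wz":0,"claw":-1},
    {"tx":0,"ty":-0.5,"tz":0,"wx":0,"wy":0,"wz":0,"claw":-1},
    {"tx":0,"ty":-0.7,"tz":0,"wx":0,"wy":0,"wz":0,"claw":-1},
    {"tx":0,"ty":-0.9,"tz":0,"wx":0,"wy":0,"wz":0,"claw":-1},
    {"tx":0,"ty":-0.9,"tz":0,"wx":0,"wy":0,"wz":0,"claw":-1},
    {"tx":0,"ty":-0.9,"tz":0,"wx":0,"wy":0,"wz":0,"claw":-1},
    {"tx":0,"ty":-0.9,"tz":0,"wx":0,"wy":0,"wz":0,"claw":-1},
    {"tx":0,"ty":-0.9,"tz":0,"wx":0,"wy":0,"wz":0,"claw":-1}
  ]
}}

```text
clock: 5.8
tool_pos: [0.5364, 0.0482, 0.1757]
eef_rot: [0.774, 0.633, -0.001, 0.0]
contact_force: [1.2, -0.3, -2.1]
opening: 0.403
finger_force: 35.0
```

Call:
{"method": "drive_tool", "body": {
  "targets": [
    {"tx":-0.09,"ty":-0.9,"tz":0,"wx":0,"wy":0,"wz":0,"claw":-1},
    {"tx":-0.09,"ty":-0.9,"tz":0,"wx":0,"wy":0,"wz":0,"claw":-1},
    {"tx":-0.09,"ty":-0.9,"tz":0,"wx":0,"wy":0,"wz":0,"claw":-1},
    {"tx":-0.09,"ty":-0.9,"tz":0,"wx":0,"wy":0,"wz":0,"claw":-1},
    {"tx":-0.09,"ty":-0.9,"tz":0,"wx":0,"wy":0,"wz":0,"claw":-1},
    {"tx":-0.09,"ty":-0.9,"tz":0,"wx":0,"wy":0,"wz":0,"claw":-1},
    {"tx":-0.09,"ty":-0.9,"tz":0,"wx":0,"wy":0,"wz":0,"claw":-1},
    {"tx":-0.09,"ty":-0.9,"tz":0,"wx":0,"wy":0,"wz":0,"claw":-1}
  ]
}}

```text
clock: 6.6
tool_pos: [0.514, -0.1674, 0.1757]
eef_rot: [0.774, 0.633, -0.001, -0.0]
contact_force: [0.2, 0.3, -3.2]
opening: 0.405
finger_force: 35.0
```

Call:
{"method": "drive_tool", "body": {
  "targets": [
    {"tx":0,"ty":-0.9,"tz":0,"wx":0,"wy":0,"wz":0,"claw":-1},
    {"tx":0,"ty":-0.7,"tz":0,"wx":0,"wy":0,"wz":0,"claw":-1},
    {"tx":0,"ty":-0.4,"tz":0,"wx":0,"wy":0,"wz":0,"claw":-1},
    {"tx":0,"ty":-0.25,"tz":-0.3,"wx":0,"wy":0,"wz":0,"claw":-1},
    {"tx":0,"ty":0,"tz":-0.6,"wx":0,"wy":0,"wz":0,"claw":-1},
    {"tx":0,"ty":0,"tz":-0.8,"wx":0,"wy":0,"wz":0,"claw":-1},
    {"tx":0,"ty":0,"tz":-0.7,"wx":0,"wy":0,"wz":0,"claw":-1},
    {"tx":0,"ty":0,"tz":-0.5,"wx":0,"wy":0,"wz":0,"claw":-1}
  ]
}}

```text
clock: 7.4
tool_pos: [0.5147, -0.2308, 0.0871]
eef_rot: [0.773, 0.634, -0.0, -0.002]
contact_force: [-0.1, -0.6, -2.0]
opening: 0.404
finger_force: 35.0
```

Run:
```python
from h import *
st()
s=vision.snapshot("top"); P=pts(s); im=s["image"]
hsv=cv2.cvtColor(im,cv2.COLOR_BGR2HSV); u=np.arange(640)[None]
g=(hsv[...,0]>45)&(hsv[...,0]<85)&(hsv[...,1]>100)&(abs(P[...,1]+.232)<.16)&(abs(P[...,0]-.516)<.13); q=P[g]
c,_,_,_=np.linalg.lstsq(np.c_[q[:,:2]-[.516,-.232],np.ones(len(q))],q[:,2],rcond=None); print("board plane",c,len(q), cv2.minAreaRect(q[:,:2].astype(np.float32)*1000))
```

```text
t 7.4 p [ 0.5147 -0.2308  0.0871] yaxis -11.23 z [-0.002  0.002 -1.   ] q7 [ 0.32  0.85  0.03  1.87 -0.05  0.42  0.19] F [-0.05 -0.59 -1.98] op 35.5 ff 35.0
board plane [-1.51072243 -0.0105513   0.11624736] 605 ((481.3979187011719, -153.39077758789062), (98.19586181640625, 203.13180541992188), 79.24698638916016)
```

Call:
{"method": "drive_tool", "body": {
  "targets": [
    {"tx":0,"ty":0,"tz":-0.5,"wx":0,"wy":0,"wz":0,"claw":-1},
    {"tx":0,"ty":0,"tz":-0.5,"wx":0,"wy":0,"wz":0,"claw":-1},
    {"tx":0,"ty":0,"tz":-0.4,"wx":0,"wy":0,"wz":0,"claw":-1},
    {"tx":0,"ty":0,"tz":-0.3,"wx":0,"wy":0,"wz":0,"claw":-1},
    {"tx":0,"ty":0,"tz":-0.15,"wx":0,"wy":0,"wz":0,"claw":-1},
    {"tx":0,"ty":0,"tz":0,"wx":0,"wy":0,"wz":0,"claw":-1},
    {"tx":0,"ty":0,"tz":0,"wx":0,"wy":0,"wz":0,"claw":-1},
    {"tx":0,"ty":0,"tz":0,"wx":0,"wy":0,"wz":0,"claw":-1}
  ]
}}

```text
clock: 8.25
tool_pos: [0.5161, -0.2325, 0.0343]
eef_rot: [0.773, 0.634, 0.0, 0.001]
contact_force: [-0.1, -0.0, -2.7]
opening: 0.407
finger_force: 35.0
```

Call:
{"method": "drive_tool", "body": {
  "targets": [
    {"tx":0,"ty":0,"tz":-0.05,"wx":0,"wy":0,"wz":0,"claw":-1},
    {"tx":0,"ty":0,"tz":-0.05,"wx":0,"wy":0,"wz":0,"claw":-1},
    {"tx":0,"ty":0,"tz":-0.05,"wx":0,"wy":0,"wz":0,"claw":-1},
    {"tx":0,"ty":0,"tz":-0.03,"wx":0,"wy":0,"wz":0,"claw":-1},
    {"tx":0,"ty":0,"tz":0,"wx":0,"wy":0,"wz":0,"claw":-1},
    {"tx":0,"ty":0,"tz":0,"wx":0,"wy":0,"wz":0,"claw":-1},
    {"tx":0,"ty":0,"tz":0,"wx":0,"wy":0,"wz":0,"claw":-1},
    {"tx":0,"ty":0,"tz":0,"wx":0,"wy":0,"wz":0,"claw":-1}
  ]
}}

```text
clock: 9.05
tool_pos: [0.5157, -0.2323, 0.0284]
eef_rot: [0.773, 0.634, 0.0, 0.0]
contact_force: [0.3, 0.3, -2.6]
opening: 0.409
finger_force: 35.0
```

Still airborne, about 6 mm to go.

Call:
{"method": "drive_tool", "body": {
  "targets": [
    {"tx":0,"ty":0,"tz":-0.05,"wx":0,"wy":0,"wz":0,"claw":-1},
    {"tx":0,"ty":0,"tz":-0.05,"wx":0,"wy":0,"wz":0,"claw":-1},
    {"tx":0,"ty":0,"tz":-0.04,"wx":0,"wy":0,"wz":0,"claw":-1},
    {"tx":0,"ty":0,"tz":-0.04,"wx":0,"wy":0,"wz":0,"claw":-1},
    {"tx":0,"ty":0,"tz":0,"wx":0,"wy":0,"wz":0,"claw":-1},
    {"tx":0,"ty":0,"tz":0,"wx":0,"wy":0,"wz":0,"claw":-1},
    {"tx":0,"ty":0,"tz":0,"wx":0,"wy":0,"wz":0,"claw":-1},
    {"tx":0,"ty":0,"tz":0,"wx":0,"wy":0,"wz":0,"claw":-1}
  ]
}}

```text
clock: 9.85
tool_pos: [0.5157, -0.2323, 0.023]
eef_rot: [0.773, 0.634, 0.0, 0.0]
contact_force: [-0.4, 0.1, -1.7]
opening: 0.409
finger_force: 35.0
```

Call:
{"method": "drive_tool", "body": {
  "targets": [
    {"tx":0,"ty":0,"tz":-0.03,"wx":0,"wy":0,"wz":0,"claw":-1},
    {"tx":0,"ty":0,"tz":-0.02,"wx":0,"wy":0,"wz":0,"claw":-1},
    {"tx":0,"ty":0,"tz":0,"wx":0,"wy":0,"wz":0,"claw":-1},
    {"tx":0,"ty":0,"tz":0,"wx":0,"wy":0,"wz":0,"claw":0},
    {"tx":0,"ty":0,"tz":0,"wx":0,"wy":0,"wz":0,"claw":0.4},
    {"tx":0,"ty":0,"tz":0,"wx":0,"wy":0,"wz":0,"claw":0.4},
    {"tx":0,"ty":0,"tz":0,"wx":0,"wy":0,"wz":0,"claw":0.4},
    {"tx":0,"ty":0,"tz":0,"wx":0,"wy":0,"wz":0,"claw":0.4}
  ]
}}

```text
clock: 10.65
tool_pos: [0.5157, -0.2323, 0.0214]
eef_rot: [0.773, 0.634, 0.0, 0.0]
contact_force: [-0.2, 0.9, 0.5]
opening: 0.704
finger_force: 0.0
```

Call:
{"method": "drive_tool", "body": {
  "targets": [
    {"tx":0,"ty":0,"tz":0.2,"wx":0,"wy":0,"wz":0,"claw":0.4},
    {"tx":0,"ty":0,"tz":0.5,"wx":0,"wy":0,"wz":0,"claw":0.4},
    {"tx":0,"ty":0,"tz":0.9,"wx":0,"wy":0,"wz":0,"claw":0.4},
    {"tx":0,"ty":0,"tz":0.9,"wx":0,"wy":0,"wz":0,"claw":0.4},
    {"tx":0,"ty":0,"tz":0.9,"wx":0,"wy":0,"wz":0,"claw":0.6},
    {"tx":0,"ty":0.3,"tz":0.9,"wx":0,"wy":0,"wz":0,"claw":0.8},
    {"tx":0,"ty":0.6,"tz":0.5,"wx":0,"wy":0,"wz":0,"claw":1},
    {"tx":0,"ty":0.9,"tz":0.2,"wx":0,"wy":0,"wz":0,"claw":1}
  ]
}}

```text
clock: 11.45
tool_pos: [0.5165, -0.1798, 0.1746]
eef_rot: [0.774, 0.633, 0.001, 0.002]
contact_force: [-0.4, 0.4, -0.7]
opening: 1.0
finger_force: 0.0
```

Run:
```python
from h import *
st()
s=vision.snapshot("top"); P=pts(s); im=s["image"]; Z=P[...,2]; np.savez("top1.npz",**s)
cv2.imwrite("pics/top1.png",cv2.resize(im[150:300,150:440],None,fx=2.7,fy=2.7,interpolation=cv2.INTER_CUBIC))
# tins: lids near z=.066 inside tray
v,u=np.mgrid[:400,:640]
m=((u>155)&(u<285)&(v>165)&(v<250)&(Z>.055)&(Z<.08)).astype(np.uint8)
n,l,stt,c=cv2.connectedComponentsWithStats(m)
for k in range(1,n):
    if stt[k,4]>30:
        q=P[l==k]; (x,y),rad=cv2.minEnclosingCircle(q[:,:2].astype(np.float32)*1000)
        print(np.round(c[k],1),stt[k,4],"circ",round(x,1),round(y,1),round(rad,1),"med z",round(np.median(q[:,2]),4))
```

```text
t 11.45 p [ 0.5165 -0.1798  0.1746] yaxis -11.52 z [ 0.005 -0.002 -1.   ] q7 [ 0.22  0.69  0.06  1.89 -0.07  0.56  0.11] F [-0.37  0.43 -0.67] op 88.0 ff 0.0
[179.9 198.4] 321 circ 563.5 324.7 29.4 med z 0.0641
[211.8 203.6] 323 circ 546.9 232.1 29.5 med z 0.0645
[246.1 215. ] 323 circ 511.5 132.7 28.9 med z 0.0647
```

View pics/top1.png

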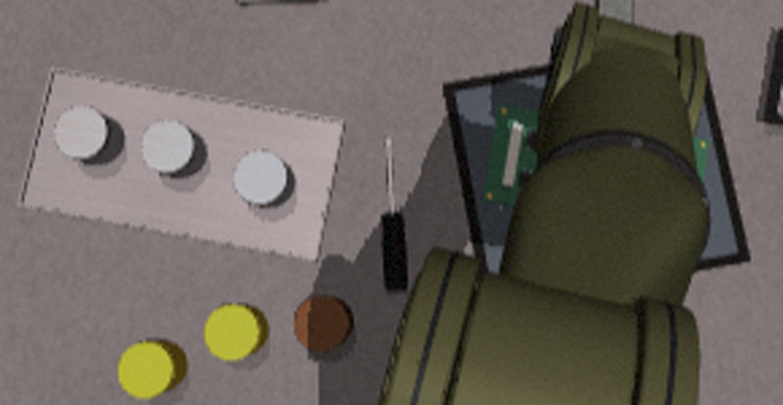

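The board is let go and flat on the mat, partly hidden by the arm. The three tins stand at crop (83,132), (168,147) and (263,178), and their lid heights and 57 mm diameter check out. Now to the left tin.

Call:
{"method": "drive_tool", "body": {
  "targets": [
    {"tx":0.1,"ty":0.4,"tz":0,"wx":0,"wy":0,"wz":0,"claw":1},
    {"tx":0.1,"ty":0.6,"tz":0,"wx":0,"wy":0,"wz":0,"claw":1},
    {"tx":0.1,"ty":0.8,"tz":0,"wx":0,"wy":0,"wz":0,"claw":1},
    {"tx":0.1,"ty":1,"tz":0,"wx":0,"wy":0,"wz":0,"claw":1},
    {"tx":0.1,"ty":1,"tz":0,"wx":0,"wy":0,"wz":0,"claw":1},
    {"tx":0.1,"ty":1,"tz":0,"wx":0,"wy":0,"wz":0,"claw":1},
    {"tx":0.1,"ty":1,"tz":0,"wx":0,"wy":0,"wz":0,"claw":1},
    {"tx":0.1,"ty":1,"tz":0,"wx":0,"wy":0,"wz":0,"claw":1}
  ],
  "force": 40
}}

```text
clock: 12.3
tool_pos: [0.5398, 0.0266, 0.1716]
eef_rot: [0.774, 0.634, -0.0, 0.0]
contact_force: [-0.8, -0.4, -0.3]
opening: 1.0
finger_force: 0.0
```

Call:
{"method": "drive_tool", "body": {
  "targets": [
    {"tx":0.1,"ty":1,"tz":0,"wx":0,"wy":0,"wz":0,"claw":1},
    {"tx":0.1,"ty":1,"tz":0,"wx":0,"wy":0,"wz":0,"claw":1},
    {"tx":0.1,"ty":1,"tz":0,"wx":0,"wy":0,"wz":0,"claw":1},
    {"tx":0.1,"ty":1,"tz":0,"wx":0,"wy":0,"wz":0,"claw":1},
    {"tx":0.1,"ty":1,"tz":0,"wx":0,"wy":0,"wz":0,"claw":1},
    {"tx":0.1,"ty":1,"tz":0,"wx":0,"wy":0,"wz":0,"claw":1},
    {"tx":0.1,"ty":1,"tz":0,"wx":0,"wy":0,"wz":0,"claw":1},
    {"tx":0.1,"ty":0.9,"tz":0,"wx":0,"wy":0,"wz":0,"claw":1}
  ]
}}

```text
clock: 13.1
tool_pos: [0.5636, 0.2642, 0.1715]
eef_rot: [0.773, 0.634, -0.0, 0.0]
contact_force: [-0.1, -0.5, -0.4]
opening: 1.002
finger_force: 0.0
```

Call:
{"method": "drive_tool", "body": {
  "targets": [
    {"tx":0,"ty":0.8,"tz":0,"wx":0,"wy":0,"wz":0,"claw":1},
    {"tx":0,"ty":0.6,"tz":0,"wx":0,"wy":0,"wz":0,"claw":1},
    {"tx":0,"ty":0.4,"tz":-0.3,"wx":0,"wy":0,"wz":0,"claw":1},
    {"tx":0,"ty":0.3,"tz":-0.5,"wx":0,"wy":0,"wz":0,"claw":1},
    {"tx":0,"ty":0,"tz":-0.5,"wx":0,"wy":0,"wz":0,"claw":1},
    {"tx":0,"ty":0,"tz":-0.3,"wx":0,"wy":0,"wz":0,"claw":1},
    {"tx":0,"ty":0,"tz":0,"wx":0,"wy":0,"wz":0,"claw":1},
    {"tx":0,"ty":0,"tz":0,"wx":0,"wy":0,"wz":0,"claw":1}
  ]
}}

```text
clock: 13.9
tool_pos: [0.5639, 0.3244, 0.1231]
eef_rot: [0.774, 0.633, -0.0, 0.0]
contact_force: [0.0, 0.1, 0.5]
opening: 1.003
finger_force: 0.0
```

Run:
```python
from h import *
st()
s=vision.snapshot("top"); P=pts(s); im=s["image"]; Z=P[...,2]
v,u=np.mgrid[:400,:640]
m=(u>310)&(u<440)&(v>150)&(v<270)
h=cv2.cvtColor(im,cv2.COLOR_BGR2HSV); g=m&(h[...,0]>45)&(h[...,0]<85)&(h[...,1]>100)
q=P[g]; rc=cv2.minAreaRect(q[:,:2].astype(np.float32)*1000); print(rc,np.median(q[:,2]))
c=np.linalg.lstsq(np.c_[q[:,:2]-[.516,-.232],np.ones(len(q))],q[:,2],rcond=None)[0]; print("plane",c,"hs top",np.nanmax(Z[m]))
```

```text
t 13.9 p [0.5639 0.3244 0.1231] yaxis -11.41 z [-0.    -0.001 -1.   ] q7 [-0.68  0.88  0.17  1.59 -0.21  0.69 -0.61] F [0.02 0.13 0.53] op 88.3 ff 0.0
((nan, nan), (0.0, 0.0), 0.0) nan
 ** On entry to DLASCL parameter number  4 had an illegal value
 ** On entry to DLASCL parameter number  4 had an illegal valueTraceback (most recent call last):
  File "<stdin>", line 8, in <module>
    x, resids, rank, s = _umath_linalg.lstsq(a, b, rcond,
                         ~~~~~~~~~~~~~~~~~~~^^^^^^^^^^^^^
                                             signature=signature)
                                             ^^^^^^^^^^^^^^^^^^^^
    raise LinAlgError("SVD did not converge in Linear Least Squares")
numpy.linalg.LinAlgError: SVD did not converge in Linear Least Squares
```

Call:
{"method": "drive_tool", "body": {
  "targets": [
    {"tx":0,"ty":0,"tz":-0.4,"wx":0,"wy":0,"wz":0,"claw":1},
    {"tx":0,"ty":0,"tz":-0.7,"wx":0,"wy":0,"wz":0,"claw":1},
    {"tx":0,"ty":0,"tz":-0.7,"wx":0,"wy":0,"wz":0,"claw":1},
    {"tx":0,"ty":0,"tz":-0.6,"wx":0,"wy":0,"wz":0,"claw":1},
    {"tx":0,"ty":0,"tz":-0.4,"wx":0,"wy":0,"wz":0,"claw":1},
    {"tx":0,"ty":0,"tz":-0.2,"wx":0,"wy":0,"wz":0,"claw":0.8},
    {"tx":0,"ty":0,"tz":0,"wx":0,"wy":0,"wz":0,"claw":0.6},
    {"tx":0,"ty":0,"tz":0,"wx":0,"wy":0,"wz":0,"claw":0.5}
  ]
}}

```text
clock: 14.75
tool_pos: [0.5642, 0.3259, 0.034]
eef_rot: [0.773, 0.634, 0.001, 0.0]
contact_force: [0.0, -0.6, 1.0]
opening: 0.76
finger_force: 0.0
```

Call:
{"method": "drive_tool", "body": {
  "targets": [
    {"tx":0,"ty":0,"tz":0,"wx":0,"wy":0,"wz":0,"claw":0.4},
    {"tx":0,"ty":0,"tz":0,"wx":0,"wy":0,"wz":0,"claw":0.3},
    {"tx":0,"ty":0,"tz":0,"wx":0,"wy":0,"wz":0,"claw":0.2},
    {"tx":0,"ty":0,"tz":0,"wx":0,"wy":0,"wz":0,"claw":0},
    {"tx":0,"ty":0,"tz":0,"wx":0,"wy":0,"wz":0,"claw":-1},
    {"tx":0,"ty":0,"tz":0,"wx":0,"wy":0,"wz":0,"claw":-1},
    {"tx":0,"ty":0,"tz":0,"wx":0,"wy":0,"wz":0,"claw":-1},
    {"tx":0,"ty":0,"tz":0,"wx":0,"wy":0,"wz":0,"claw":-1}
  ]
}}

```text
clock: 15.55
tool_pos: [0.5636, 0.3261, 0.0341]
eef_rot: [0.773, 0.634, 0.0, -0.0]
contact_force: [-2.1, 0.8, 6.1]
opening: 0.619
finger_force: 40.2
```

Run:
```python
from h import *
st()
s=vision.snapshot("top"); P=pts(s); im=s["image"]; Z=P[...,2]
v,u=np.mgrid[:400,:640]
m=(u>310)&(u<440)&(v>150)&(v<270)&~np.isnan(Z)
h=cv2.cvtColor(im,cv2.COLOR_BGR2HSV); g=m&(h[...,0]>45)&(h[...,0]<85)&(h[...,1]>100)
q=P[g]; rc=cv2.minAreaRect(q[:,:2].astype(np.float32)*1000); print(rc,np.median(q[:,2]))
c=np.linalg.lstsq(np.c_[q[:,:2]-[.516,-.232],np.ones(len(q))],q[:,2],rcond=None)[0]; print("plane",c,"hs top",np.nanmax(Z[m]))
```

```text
t 15.55 p [0.5636 0.3261 0.0341] yaxis -11.3 z [ 0.     0.001 -1.   ] q7 [-0.67  1.01  0.14  1.61 -0.23  0.53 -0.59] F [-2.08  0.82  6.14] op 54.5 ff 40.2
((514.9624633789062, -231.532470703125), (238.1735076904297, 107.06719970703125), 78.93827819824219) 0.005852884587490004
plane [-0.00167248  0.00052697  0.00584008] hs top 0.051347205886222325
```

The board lies flat and centred. Lifting the left tin 36 mm.

Call:
{"method": "drive_tool", "body": {
  "targets": [
    {"tx":0,"ty":0,"tz":0.1,"wx":0,"wy":0,"wz":0,"claw":-1},
    {"tx":0,"ty":0,"tz":0.2,"wx":0,"wy":0,"wz":0,"claw":-1},
    {"tx":0,"ty":0,"tz":0.3,"wx":0,"wy":0,"wz":0,"claw":-1},
    {"tx":0,"ty":0,"tz":0.3,"wx":0,"wy":0,"wz":0,"claw":-1},
    {"tx":0,"ty":0,"tz":0.2,"wx":0,"wy":0,"wz":0,"claw":-1},
    {"tx":0,"ty":0,"tz":0.1,"wx":0,"wy":0,"wz":0,"claw":-1},
    {"tx":0,"ty":0,"tz":0,"wx":0,"wy":0,"wz":0,"claw":-1},
    {"tx":0,"ty":0,"tz":0,"wx":0,"wy":0,"wz":0,"claw":-1}
  ]
}}

```text
clock: 16.4
tool_pos: [0.5635, 0.3257, 0.0693]
eef_rot: [0.773, 0.634, -0.0, -0.0]
contact_force: [-0.1, 0.1, -1.2]
opening: 0.616
finger_force: 40.1
```

Call:
{"method": "drive_tool", "body": {
  "targets": [
    {"tx":0,"ty":0,"tz":0,"wx":0,"wy":0,"wz":0,"claw":-1},
    {"tx":0,"ty":0,"tz":0,"wx":0,"wy":0,"wz":0,"claw":-1},
    {"tx":0,"ty":0,"tz":0,"wx":0,"wy":0,"wz":0,"claw":-1},
    {"tx":0,"ty":0,"tz":0,"wx":0,"wy":0,"wz":0,"claw":-1},
    {"tx":0,"ty":0,"tz":0,"wx":0,"wy":0,"wz":0,"claw":-1},
    {"tx":0,"ty":0,"tz":0,"wx":0,"wy":0,"wz":0,"claw":-1},
    {"tx":0,"ty":0,"tz":0,"wx":0,"wy":0,"wz":0,"claw":-1},
    {"tx":0,"ty":0,"tz":0,"wx":0,"wy":0,"wz":0,"claw":-1}
  ]
}}

```text
clock: 17.2
tool_pos: [0.5637, 0.3257, 0.0695]
eef_rot: [0.773, 0.634, 0.0, 0.0]
contact_force: [0.6, -0.5, -1.8]
opening: 0.621
finger_force: 40.1
```

Run:
```python
from h import *
st()
s=vision.snapshot("scene"); im=s["image"]; F=[r.get_state()["contact_force"][2]]
cv2.imwrite("pics/s3.png",cv2.resize(im[110:290,350:530],None,fx=3,fy=3,interpolation=cv2.INTER_CUBIC))
for i in range(4): vision.snapshot("top"); F.append(r.get_state()["contact_force"][2])
print(F,np.mean(F))
```

```text
t 17.2 p [0.5637 0.3257 0.0695] yaxis -11.33 z [ 0. -0. -1.] q7 [-0.67  0.96  0.15  1.61 -0.22  0.59 -0.6 ] F [ 0.64 -0.47 -1.82] op 54.7 ff 40.1
[np.float64(-2.623216999526587), np.float64(-1.9497452339065364), np.float64(-0.889845699136326), np.float64(-1.9316666163027159), np.float64(-1.9908933329710985)] -1.877073576368653
```

View pics/s3.png

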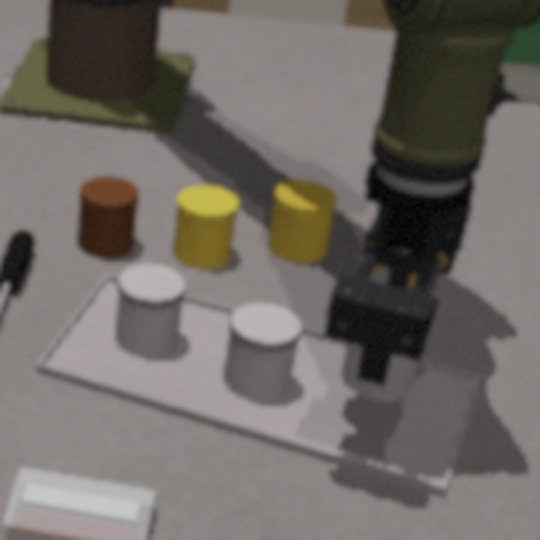

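The left tin is off the floor at crop (380,375), with the other two standing. It pulls about 1.9 N, so it is light. Setting it back.

Call:
{"method": "drive_tool", "body": {
  "targets": [
    {"tx":0,"ty":0,"tz":-0.2,"wx":0,"wy":0,"wz":0,"claw":-1},
    {"tx":0,"ty":0,"tz":-0.3,"wx":0,"wy":0,"wz":0,"claw":-1},
    {"tx":0,"ty":0,"tz":-0.3,"wx":0,"wy":0,"wz":0,"claw":-1},
    {"tx":0,"ty":0,"tz":-0.2,"wx":0,"wy":0,"wz":0,"claw":-1},
    {"tx":0,"ty":0,"tz":-0.1,"wx":0,"wy":0,"wz":0,"claw":-1},
    {"tx":0,"ty":0,"tz":-0.05,"wx":0,"wy":0,"wz":0,"claw":-1},
    {"tx":0,"ty":0,"tz":-0.05,"wx":0,"wy":0,"wz":0,"claw":-1},
    {"tx":0,"ty":0,"tz":0,"wx":0,"wy":0,"wz":0,"claw":-1}
  ]
}}

```text
clock: 18.25
tool_pos: [0.5636, 0.3256, 0.0341]
eef_rot: [0.773, 0.634, -0.0, -0.0]
contact_force: [-2.0, -1.2, 2.1]
opening: 0.62
finger_force: 40.2
```

Call:
{"method": "drive_tool", "body": {
  "targets": [
    {"tx":0,"ty":0,"tz":0,"wx":0,"wy":0,"wz":0,"claw":-1},
    {"tx":0,"ty":0,"tz":0,"wx":0,"wy":0,"wz":0,"claw":-1},
    {"tx":0,"ty":0,"tz":0,"wx":0,"wy":0,"wz":0,"claw":0.4},
    {"tx":0,"ty":0,"tz":0,"wx":0,"wy":0,"wz":0,"claw":0.6},
    {"tx":0,"ty":0,"tz":0,"wx":0,"wy":0,"wz":0,"claw":0.8},
    {"tx":0,"ty":0,"tz":0,"wx":0,"wy":0,"wz":0,"claw":1},
    {"tx":0,"ty":0,"tz":0,"wx":0,"wy":0,"wz":0,"claw":1},
    {"tx":0,"ty":0,"tz":0,"wx":0,"wy":0,"wz":0,"claw":1}
  ]
}}

```text
clock: 19.05
tool_pos: [0.5637, 0.3257, 0.0334]
eef_rot: [0.773, 0.634, 0.0, 0.0]
contact_force: [-0.4, -0.3, -0.4]
opening: 0.999
finger_force: 0.0
```

Call:
{"method": "drive_tool", "body": {
  "targets": [
    {"tx":0,"ty":0,"tz":0.3,"wx":0,"wy":0,"wz":0,"claw":1},
    {"tx":0,"ty":0,"tz":0.6,"wx":0,"wy":0,"wz":0,"claw":1},
    {"tx":0,"ty":0,"tz":0.9,"wx":0,"wy":0,"wz":0,"claw":1},
    {"tx":0,"ty":0,"tz":0.9,"wx":0,"wy":0,"wz":0,"claw":1},
    {"tx":0,"ty":0,"tz":0.6,"wx":0,"wy":0,"wz":0,"claw":1},
    {"tx":0,"ty":0,"tz":0.3,"wx":0,"wy":0,"wz":0,"claw":1},
    {"tx":0,"ty":0,"tz":0,"wx":0,"wy":0,"wz":0,"claw":1},
    {"tx":0,"ty":0,"tz":0,"wx":0,"wy":0,"wz":0,"claw":1}
  ]
}}

```text
clock: 19.85
tool_pos: [0.5633, 0.3257, 0.1413]
eef_rot: [0.773, 0.634, -0.0, -0.0]
contact_force: [-0.4, -0.5, -0.2]
opening: 1.0
finger_force: 0.0
```

```bash
cat >> h.py <<'E'
def tins():
    from scipy import ndimage
    s=vision.snapshot("scene"); P=pts(s); Z=P[...,2]
    v,u=np.mgrid[:400,:640]
    m=((u>370)&(u<520)&(v>190)&(v<270)&(Z>.060)&(Z<.074)&(P[...,0]>.45)&(P[...,0]<.62)).astype(np.uint8)
    n,l,stt,c=cv2.connectedComponentsWithStats(m)
    for k in range(1,n):
        if stt[k,4]>40:
            q=P[l==k]; (x,y),rad=cv2.minEnclosingCircle(q[:,:2].astype(np.float32)*1000)
            print(np.round(c[k],1),stt[k,4],"circ",round(x,1),round(y,1),round(rad,1),"z",round(np.median(q[:,2]),4))
E
python3 -c "
from h import *
st(); tins()"
```

```text
t 19.85 p [0.5633 0.3257 0.1413] yaxis -11.32 z [-0. -0. -1.] q7 [-0.69  0.86  0.18  1.58 -0.21  0.72 -0.61] F [-0.45 -0.52 -0.2 ] op 88.0 ff 0.0
[399.6 205. ] 242 circ 512.6 134.1 30.3 z 0.0654
[437.7 218.7] 282 circ 548.3 235.0 30.1 z 0.0655
[476.2 228.8] 314 circ 565.4 324.8 30.8 z 0.0655
```

Call:
{"method": "drive_tool", "body": {
  "targets": [
    {"tx":-0.1,"ty":-0.4,"tz":0,"wx":0,"wy":0,"wz":0,"claw":1},
    {"tx":-0.13,"ty":-0.8,"tz":0,"wx":0,"wy":0,"wz":0,"claw":1},
    {"tx":-0.13,"ty":-0.8,"tz":0,"wx":0,"wy":0,"wz":0,"claw":1},
    {"tx":-0.1,"ty":-0.7,"tz":0,"wx":0,"wy":0,"wz":0,"claw":1},
    {"tx":-0.07,"ty":-0.38,"tz":0,"wx":0,"wy":0,"wz":0,"claw":1},
    {"tx":0,"ty":0,"tz":-0.2,"wx":0,"wy":0,"wz":0,"claw":1},
    {"tx":0,"ty":0,"tz":-0.4,"wx":0,"wy":0,"wz":0,"claw":1},
    {"tx":0,"ty":0,"tz":-0.4,"wx":0,"wy":0,"wz":0,"claw":1}
  ]
}}

```text
clock: 20.7
tool_pos: [0.5475, 0.235, 0.1101]
eef_rot: [0.773, 0.635, 0.0, -0.001]
contact_force: [0.6, -0.1, -0.2]
opening: 1.002
finger_force: 0.0
```

Call:
{"method": "drive_tool", "body": {
  "targets": [
    {"tx":0,"ty":0,"tz":-0.5,"wx":0,"wy":0,"wz":0,"claw":1},
    {"tx":0,"ty":0,"tz":-0.6,"wx":0,"wy":0,"wz":0,"claw":1},
    {"tx":0,"ty":0,"tz":-0.6,"wx":0,"wy":0,"wz":0,"claw":1},
    {"tx":0,"ty":0,"tz":-0.5,"wx":0,"wy":0,"wz":0,"claw":1},
    {"tx":0,"ty":0,"tz":-0.38,"wx":0,"wy":0,"wz":0,"claw":1},
    {"tx":0,"ty":0,"tz":0,"wx":0,"wy":0,"wz":0,"claw":0.8},
    {"tx":0,"ty":0,"tz":0,"wx":0,"wy":0,"wz":0,"claw":0.6},
    {"tx":0,"ty":0,"tz":0,"wx":0,"wy":0,"wz":0,"claw":0.5}
  ]
}}

```text
clock: 21.5
tool_pos: [0.5483, 0.2335, 0.0347]
eef_rot: [0.773, 0.634, 0.001, 0.0]
contact_force: [-0.1, -0.3, -0.3]
opening: 0.764
finger_force: 0.0
```

Call:
{"method": "drive_tool", "body": {
  "targets": [
    {"tx":0,"ty":0,"tz":0,"wx":0,"wy":0,"wz":0,"claw":0.4},
    {"tx":0,"ty":0,"tz":0,"wx":0,"wy":0,"wz":0,"claw":0.3},
    {"tx":0,"ty":0,"tz":0,"wx":0,"wy":0,"wz":0,"claw":0.2},
    {"tx":0,"ty":0,"tz":0,"wx":0,"wy":0,"wz":0,"claw":0},
    {"tx":0,"ty":0,"tz":0,"wx":0,"wy":0,"wz":0,"claw":-1},
    {"tx":0,"ty":0,"tz":0,"wx":0,"wy":0,"wz":0,"claw":-1},
    {"tx":0,"ty":0,"tz":0,"wx":0,"wy":0,"wz":0,"claw":-1},
    {"tx":0,"ty":0,"tz":0,"wx":0,"wy":0,"wz":0,"claw":-1}
  ]
}}

```text
clock: 22.3
tool_pos: [0.5463, 0.2338, 0.0345]
eef_rot: [0.773, 0.634, -0.001, -0.001]
contact_force: [-3.9, 0.5, 4.7]
opening: 0.622
finger_force: 40.1
```

Call:
{"method": "drive_tool", "body": {
  "targets": [
    {"tx":0,"ty":0,"tz":0.1,"wx":0,"wy":0,"wz":0,"claw":-1},
    {"tx":0,"ty":0,"tz":0.2,"wx":0,"wy":0,"wz":0,"claw":-1},
    {"tx":0,"ty":0,"tz":0.3,"wx":0,"wy":0,"wz":0,"claw":-1},
    {"tx":0,"ty":0,"tz":0.3,"wx":0,"wy":0,"wz":0,"claw":-1},
    {"tx":0,"ty":0,"tz":0.2,"wx":0,"wy":0,"wz":0,"claw":-1},
    {"tx":0,"ty":0,"tz":0.1,"wx":0,"wy":0,"wz":0,"claw":-1},
    {"tx":0,"ty":0,"tz":0,"wx":0,"wy":0,"wz":0,"claw":-1},
    {"tx":0,"ty":0,"tz":0,"wx":0,"wy":0,"wz":0,"claw":-1}
  ]
}}

```text
clock: 23.1
tool_pos: [0.5476, 0.2333, 0.07]
eef_rot: [0.773, 0.634, -0.0, -0.0]
contact_force: [-0.2, 0.2, -4.7]
opening: 0.624
finger_force: 39.9
```

Call:
{"method": "drive_tool", "body": {
  "targets": [
    {"tx":0,"ty":0,"tz":0,"wx":0,"wy":0,"wz":0,"claw":-1},
    {"tx":0,"ty":0,"tz":0,"wx":0,"wy":0,"wz":0,"claw":-1},
    {"tx":0,"ty":0,"tz":0,"wx":0,"wy":0,"wz":0,"claw":-1},
    {"tx":0,"ty":0,"tz":0,"wx":0,"wy":0,"wz":0,"claw":-1},
    {"tx":0,"ty":0,"tz":0,"wx":0,"wy":0,"wz":0,"claw":-1},
    {"tx":0,"ty":0,"tz":0,"wx":0,"wy":0,"wz":0,"claw":-1},
    {"tx":0,"ty":0,"tz":0,"wx":0,"wy":0,"wz":0,"claw":-1},
    {"tx":0,"ty":0,"tz":0,"wx":0,"wy":0,"wz":0,"claw":-1}
  ]
}}

```text
clock: 23.9
tool_pos: [0.5478, 0.2333, 0.07]
eef_rot: [0.773, 0.634, 0.0, 0.0]
contact_force: [-0.2, 0.0, -4.9]
opening: 0.622
finger_force: 39.9
```

Run:
```python
from h import *
st(); F=[]
tins()
for i in range(4): vision.snapshot("top"); F.append(r.get_state()["contact_force"][2])
print(F,np.mean(F))
```

```text
t 23.9 p [0.5478 0.2333 0.07  ] yaxis -11.32 z [ 0. -0. -1.] q7 [-0.55  0.91  0.12  1.79 -0.21  0.46 -0.48] F [-0.18  0.01 -4.92] op 54.7 ff 39.9
[399.5 205. ] 243 circ 512.8 134.0 29.7 z 0.0656
[437.2 223.1] 97 circ 565.1 232.7 29.6 z 0.0681
[476.2 228.7] 311 circ 566.1 325.0 29.9 z 0.0654
[np.float64(-4.4692416863254785), np.float64(-4.611372018249507), np.float64(-4.0371418368187415), np.float64(-4.719330232035102)] -4.459271443357207
```

The middle tin pulls about 4.5 N, so it is the heavy one. I'll set it back, heft the right tin, then return to it.

Call:
{"method": "drive_tool", "body": {
  "targets": [
    {"tx":0,"ty":0,"tz":-0.2,"wx":0,"wy":0,"wz":0,"claw":-1},
    {"tx":0,"ty":0,"tz":-0.3,"wx":0,"wy":0,"wz":0,"claw":-1},
    {"tx":0,"ty":0,"tz":-0.3,"wx":0,"wy":0,"wz":0,"claw":-1},
    {"tx":0,"ty":0,"tz":-0.2,"wx":0,"wy":0,"wz":0,"claw":-1},
    {"tx":0,"ty":0,"tz":-0.1,"wx":0,"wy":0,"wz":0,"claw":-1},
    {"tx":0,"ty":0,"tz":-0.05,"wx":0,"wy":0,"wz":0,"claw":-1},
    {"tx":0,"ty":0,"tz":-0.05,"wx":0,"wy":0,"wz":0,"claw":-1},
    {"tx":0,"ty":0,"tz":0,"wx":0,"wy":0,"wz":0,"claw":-1}
  ]
}}

```text
clock: 24.95
tool_pos: [0.5478, 0.2333, 0.0346]
eef_rot: [0.773, 0.634, 0.0, 0.0]
contact_force: [-0.5, 0.0, -1.2]
opening: 0.622
finger_force: 40.0
```

Call:
{"method": "drive_tool", "body": {
  "targets": [
    {"tx":0,"ty":0,"tz":0,"wx":0,"wy":0,"wz":0,"claw":-1},
    {"tx":0,"ty":0,"tz":0,"wx":0,"wy":0,"wz":0,"claw":-1},
    {"tx":0,"ty":0,"tz":0,"wx":0,"wy":0,"wz":0,"claw":0.4},
    {"tx":0,"ty":0,"tz":0,"wx":0,"wy":0,"wz":0,"claw":0.6},
    {"tx":0,"ty":0,"tz":0,"wx":0,"wy":0,"wz":0,"claw":0.8},
    {"tx":0,"ty":0,"tz":0,"wx":0,"wy":0,"wz":0,"claw":1},
    {"tx":0,"ty":0,"tz":0,"wx":0,"wy":0,"wz":0,"claw":1},
    {"tx":0,"ty":0,"tz":0,"wx":0,"wy":0,"wz":0,"claw":1}
  ]
}}

```text
clock: 25.75
tool_pos: [0.5478, 0.2334, 0.034]
eef_rot: [0.773, 0.634, 0.0, 0.0]
contact_force: [-0.1, 0.6, -0.3]
opening: 0.999
finger_force: 0.0
```

Call:
{"method": "drive_tool", "body": {
  "targets": [
    {"tx":0,"ty":0,"tz":0.3,"wx":0,"wy":0,"wz":0,"claw":1},
    {"tx":0,"ty":0,"tz":0.6,"wx":0,"wy":0,"wz":0,"claw":1},
    {"tx":0,"ty":0,"tz":0.9,"wx":0,"wy":0,"wz":0,"claw":1},
    {"tx":0,"ty":0,"tz":0.9,"wx":0,"wy":0,"wz":0,"claw":1},
    {"tx":0,"ty":0,"tz":0.6,"wx":0,"wy":0,"wz":0,"claw":1},
    {"tx":0,"ty":0,"tz":0.3,"wx":0,"wy":0,"wz":0,"claw":1},
    {"tx":0,"ty":0,"tz":0,"wx":0,"wy":0,"wz":0,"claw":1},
    {"tx":0,"ty":0,"tz":0,"wx":0,"wy":0,"wz":0,"claw":1}
  ]
}}

```text
clock: 26.55
tool_pos: [0.5473, 0.2333, 0.1416]
eef_rot: [0.773, 0.634, -0.0, -0.0]
contact_force: [-0.0, -0.3, -0.0]
opening: 1.001
finger_force: 0.0
```

```bash
python3 -c "
from h import *
st(); tins()"
```

```text
t 26.55 p [0.5473 0.2333 0.1416] yaxis -11.31 z [-0.001 -0.    -1.   ] q7 [-0.57  0.8   0.15  1.76 -0.19  0.6  -0.5 ] F [-0.03 -0.27 -0.02] op 88.1 ff 0.0
[399.6 205. ] 244 circ 513.2 134.3 29.4 z 0.0654
[437.4 218.9] 283 circ 550.5 233.3 29.4 z 0.0654
[476.3 228.8] 314 circ 565.7 326.4 30.1 z 0.0655
```

Call:
{"method": "drive_tool", "body": {
  "targets": [
    {"tx":-0.15,"ty":-0.4,"tz":0,"wx":0,"wy":0,"wz":0,"claw":1},
    {"tx":-0.3,"ty":-0.85,"tz":0,"wx":0,"wy":0,"wz":0,"claw":1},
    {"tx":-0.3,"ty":-0.85,"tz":0,"wx":0,"wy":0,"wz":0,"claw":1},
    {"tx":-0.28,"ty":-0.8,"tz":0,"wx":0,"wy":0,"wz":0,"claw":1},
    {"tx":-0.15,"ty":-0.43,"tz":0,"wx":0,"wy":0,"wz":0,"claw":1},
    {"tx":0,"ty":0,"tz":-0.2,"wx":0,"wy":0,"wz":0,"claw":1},
    {"tx":0,"ty":0,"tz":-0.4,"wx":0,"wy":0,"wz":0,"claw":1},
    {"tx":0,"ty":0,"tz":-0.4,"wx":0,"wy":0,"wz":0,"claw":1}
  ]
}}

```text
clock: 27.4
tool_pos: [0.5127, 0.1352, 0.1108]
eef_rot: [0.773, 0.635, 0.001, -0.0]
contact_force: [-0.0, 0.9, -0.3]
opening: 1.0
finger_force: 0.0
```

Call:
{"method": "drive_tool", "body": {
  "targets": [
    {"tx":0,"ty":0,"tz":-0.5,"wx":0,"wy":0,"wz":0,"claw":1},
    {"tx":0,"ty":0,"tz":-0.6,"wx":0,"wy":0,"wz":0,"claw":1},
    {"tx":0,"ty":0,"tz":-0.6,"wx":0,"wy":0,"wz":0,"claw":1},
    {"tx":0,"ty":0,"tz":-0.5,"wx":0,"wy":0,"wz":0,"claw":1},
    {"tx":0,"ty":0,"tz":-0.38,"wx":0,"wy":0,"wz":0,"claw":1},
    {"tx":0,"ty":0,"tz":0,"wx":0,"wy":0,"wz":0,"claw":0.8},
    {"tx":0,"ty":0,"tz":0,"wx":0,"wy":0,"wz":0,"claw":0.6},
    {"tx":0,"ty":0,"tz":0,"wx":0,"wy":0,"wz":0,"claw":0.5}
  ]
}}

```text
clock: 28.2
tool_pos: [0.5128, 0.1338, 0.0351]
eef_rot: [0.773, 0.634, 0.001, 0.0]
contact_force: [-0.1, -0.2, 0.1]
opening: 0.761
finger_force: 0.0
```

Call:
{"method": "drive_tool", "body": {
  "targets": [
    {"tx":0,"ty":0,"tz":0,"wx":0,"wy":0,"wz":0,"claw":0.4},
    {"tx":0,"ty":0,"tz":0,"wx":0,"wy":0,"wz":0,"claw":0.3},
    {"tx":0,"ty":0,"tz":0,"wx":0,"wy":0,"wz":0,"claw":0.2},
    {"tx":0,"ty":0,"tz":0,"wx":0,"wy":0,"wz":0,"claw":0},
    {"tx":0,"ty":0,"tz":0,"wx":0,"wy":0,"wz":0,"claw":-1},
    {"tx":0,"ty":0,"tz":0,"wx":0,"wy":0,"wz":0,"claw":-1},
    {"tx":0,"ty":0,"tz":0,"wx":0,"wy":0,"wz":0,"claw":-1},
    {"tx":0,"ty":0,"tz":0,"wx":0,"wy":0,"wz":0,"claw":-1}
  ]
}}

```text
clock: 29.0
tool_pos: [0.5117, 0.1336, 0.0351]
eef_rot: [0.773, 0.634, -0.0, -0.0]
contact_force: [-2.3, 0.9, 5.9]
opening: 0.615
finger_force: 40.0
```

Call:
{"method": "drive_tool", "body": {
  "targets": [
    {"tx":0,"ty":0,"tz":0.1,"wx":0,"wy":0,"wz":0,"claw":-1},
    {"tx":0,"ty":0,"tz":0.2,"wx":0,"wy":0,"wz":0,"claw":-1},
    {"tx":0,"ty":0,"tz":0.3,"wx":0,"wy":0,"wz":0,"claw":-1},
    {"tx":0,"ty":0,"tz":0.3,"wx":0,"wy":0,"wz":0,"claw":-1},
    {"tx":0,"ty":0,"tz":0.2,"wx":0,"wy":0,"wz":0,"claw":-1},
    {"tx":0,"ty":0,"tz":0.1,"wx":0,"wy":0,"wz":0,"claw":-1},
    {"tx":0,"ty":0,"tz":0,"wx":0,"wy":0,"wz":0,"claw":-1},
    {"tx":0,"ty":0,"tz":0,"wx":0,"wy":0,"wz":0,"claw":-1}
  ]
}}

```text
clock: 29.8
tool_pos: [0.5123, 0.1335, 0.0706]
eef_rot: [0.773, 0.634, -0.0, 0.0]
contact_force: [0.1, 0.4, -1.8]
opening: 0.622
finger_force: 39.9
```

Call:
{"method": "drive_tool", "body": {
  "targets": [
    {"tx":0,"ty":0,"tz":0,"wx":0,"wy":0,"wz":0,"claw":-1},
    {"tx":0,"ty":0,"tz":0,"wx":0,"wy":0,"wz":0,"claw":-1},
    {"tx":0,"ty":0,"tz":0,"wx":0,"wy":0,"wz":0,"claw":-1},
    {"tx":0,"ty":0,"tz":0,"wx":0,"wy":0,"wz":0,"claw":-1},
    {"tx":0,"ty":0,"tz":0,"wx":0,"wy":0,"wz":0,"claw":-1},
    {"tx":0,"ty":0,"tz":0,"wx":0,"wy":0,"wz":0,"claw":-1},
    {"tx":0,"ty":0,"tz":0,"wx":0,"wy":0,"wz":0,"claw":-1},
    {"tx":0,"ty":0,"tz":0,"wx":0,"wy":0,"wz":0,"claw":-1}
  ]
}}

```text
clock: 30.6
tool_pos: [0.5124, 0.1334, 0.0707]
eef_rot: [0.773, 0.634, 0.0, 0.0]
contact_force: [-0.3, 0.1, -1.7]
opening: 0.624
finger_force: 39.9
```

Run:
```python
from h import *
st(); F=[]
tins()
for i in range(4): vision.snapshot("top"); F.append(r.get_state()["contact_force"][2])
print(F,np.mean(F))
```

```text
t 30.6 p [0.5124 0.1334 0.0707] yaxis -11.32 z [ 0.  0. -1.] q7 [-0.39  0.86  0.07  1.99 -0.19  0.3  -0.35] F [-0.28  0.07 -1.67] op 54.9 ff 39.9
[401.1 209.6] 76 circ 533.5 140.0 30.4 z 0.0683
[437.4 219.1] 292 circ 549.4 233.2 31.1 z 0.0654
[476.3 228.7] 310 circ 564.8 324.6 30.3 z 0.0654
[np.float64(-1.9460866474820664), np.float64(-2.0434380006997657), np.float64(-2.366859610774535), np.float64(-0.8240662036348649)] -1.795112615647808
```

The right tin is light, about 1.8 N. Setting it back, then going to the middle one.

Call:
{"method": "drive_tool", "body": {
  "targets": [
    {"tx":0,"ty":0,"tz":-0.2,"wx":0,"wy":0,"wz":0,"claw":-1},
    {"tx":0,"ty":0,"tz":-0.3,"wx":0,"wy":0,"wz":0,"claw":-1},
    {"tx":0,"ty":0,"tz":-0.3,"wx":0,"wy":0,"wz":0,"claw":-1},
    {"tx":0,"ty":0,"tz":-0.2,"wx":0,"wy":0,"wz":0,"claw":-1},
    {"tx":0,"ty":0,"tz":-0.1,"wx":0,"wy":0,"wz":0,"claw":-1},
    {"tx":0,"ty":0,"tz":-0.05,"wx":0,"wy":0,"wz":0,"claw":-1},
    {"tx":0,"ty":0,"tz":-0.05,"wx":0,"wy":0,"wz":0,"claw":-1},
    {"tx":0,"ty":0,"tz":0,"wx":0,"wy":0,"wz":0,"claw":-1}
  ]
}}

```text
clock: 31.65
tool_pos: [0.5123, 0.1334, 0.0351]
eef_rot: [0.773, 0.634, 0.0, 0.0]
contact_force: [-1.1, -0.2, 2.0]
opening: 0.622
finger_force: 39.9
```

Call:
{"method": "drive_tool", "body": {
  "targets": [
    {"tx":0,"ty":0,"tz":0,"wx":0,"wy":0,"wz":0,"claw":-1},
    {"tx":0,"ty":0,"tz":0,"wx":0,"wy":0,"wz":0,"claw":-1},
    {"tx":0,"ty":0,"tz":0,"wx":0,"wy":0,"wz":0,"claw":0.4},
    {"tx":0,"ty":0,"tz":0,"wx":0,"wy":0,"wz":0,"claw":0.6},
    {"tx":0,"ty":0,"tz":0,"wx":0,"wy":0,"wz":0,"claw":0.8},
    {"tx":0,"ty":0,"tz":0,"wx":0,"wy":0,"wz":0,"claw":1},
    {"tx":0,"ty":0,"tz":0,"wx":0,"wy":0,"wz":0,"claw":1},
    {"tx":0,"ty":0,"tz":0,"wx":0,"wy":0,"wz":0,"claw":1}
  ]
}}

```text
clock: 32.45
tool_pos: [0.5124, 0.1335, 0.0346]
eef_rot: [0.773, 0.634, 0.0, 0.0]
contact_force: [-0.3, -0.5, -0.5]
opening: 1.0
finger_force: 0.0
```

Call:
{"method": "drive_tool", "body": {
  "targets": [
    {"tx":0,"ty":0,"tz":0.3,"wx":0,"wy":0,"wz":0,"claw":1},
    {"tx":0,"ty":0,"tz":0.6,"wx":0,"wy":0,"wz":0,"claw":1},
    {"tx":0,"ty":0,"tz":0.9,"wx":0,"wy":0,"wz":0,"claw":1},
    {"tx":0,"ty":0,"tz":0.9,"wx":0,"wy":0,"wz":0,"claw":1},
    {"tx":0,"ty":0,"tz":0.6,"wx":0,"wy":0,"wz":0,"claw":1},
    {"tx":0,"ty":0,"tz":0.3,"wx":0,"wy":0,"wz":0,"claw":1},
    {"tx":0,"ty":0,"tz":0,"wx":0,"wy":0,"wz":0,"claw":1},
    {"tx":0,"ty":0,"tz":0,"wx":0,"wy":0,"wz":0,"claw":1}
  ]
}}

```text
clock: 33.25
tool_pos: [0.512, 0.1334, 0.1423]
eef_rot: [0.773, 0.634, -0.0, -0.0]
contact_force: [-0.5, -0.4, 0.0]
opening: 1.002
finger_force: 0.0
```

```bash
python3 -c "
from h import *
st(); tins()"
```

```text
t 33.25 p [0.512  0.1334 0.1423] yaxis -11.32 z [-0.001 -0.    -1.   ] q7 [-0.41  0.73  0.12  1.96 -0.17  0.46 -0.37] F [-0.53 -0.38  0.01] op 88.2 ff 0.0
[399.4 205.4] 250 circ 513.0 134.5 30.5 z 0.0652
[437.4 219. ] 287 circ 550.1 234.1 30.4 z 0.0652
[476.2 228.8] 314 circ 566.3 325.5 29.9 z 0.0656
```

Call:
{"method": "drive_tool", "body": {
  "targets": [
    {"tx":0.15,"ty":0.4,"tz":0,"wx":0,"wy":0,"wz":0,"claw":1},
    {"tx":0.3,"ty":0.85,"tz":0,"wx":0,"wy":0,"wz":0,"claw":1},
    {"tx":0.3,"ty":0.85,"tz":0,"wx":0,"wy":0,"wz":0,"claw":1},
    {"tx":0.28,"ty":0.8,"tz":0,"wx":0,"wy":0,"wz":0,"claw":1},
    {"tx":0.16,"ty":0.43,"tz":0,"wx":0,"wy":0,"wz":0,"claw":1},
    {"tx":0,"ty":0,"tz":-0.2,"wx":0,"wy":0,"wz":0,"claw":1},
    {"tx":0,"ty":0,"tz":-0.4,"wx":0,"wy":0,"wz":0,"claw":1},
    {"tx":0,"ty":0,"tz":-0.4,"wx":0,"wy":0,"wz":0,"claw":1}
  ]
}}

```text
clock: 34.1
tool_pos: [0.5475, 0.2313, 0.1113]
eef_rot: [0.774, 0.633, -0.001, 0.0]
contact_force: [0.4, -0.6, 0.1]
opening: 0.998
finger_force: 0.0
```

Call:
{"method": "drive_tool", "body": {
  "targets": [
    {"tx":0,"ty":0,"tz":-0.5,"wx":0,"wy":0,"wz":0,"claw":1},
    {"tx":0,"ty":0,"tz":-0.6,"wx":0,"wy":0,"wz":0,"claw":1},
    {"tx":0,"ty":0,"tz":-0.6,"wx":0,"wy":0,"wz":0,"claw":1},
    {"tx":0,"ty":0,"tz":-0.5,"wx":0,"wy":0,"wz":0,"claw":1},
    {"tx":0,"ty":0,"tz":-0.4,"wx":0,"wy":0,"wz":0,"claw":1},
    {"tx":0,"ty":0,"tz":0,"wx":0,"wy":0,"wz":0,"claw":0.8},
    {"tx":0,"ty":0,"tz":0,"wx":0,"wy":0,"wz":0,"claw":0.6},
    {"tx":0,"ty":0,"tz":0,"wx":0,"wy":0,"wz":0,"claw":0.5}
  ]
}}

```text
clock: 34.9
tool_pos: [0.5486, 0.2335, 0.0353]
eef_rot: [0.773, 0.634, 0.001, 0.0]
contact_force: [0.6, -0.7, -0.4]
opening: 0.761
finger_force: 0.0
```

Call:
{"method": "drive_tool", "body": {
  "targets": [
    {"tx":0,"ty":0,"tz":0,"wx":0,"wy":0,"wz":0,"claw":0.4},
    {"tx":0,"ty":0,"tz":0,"wx":0,"wy":0,"wz":0,"claw":0.3},
    {"tx":0,"ty":0,"tz":0,"wx":0,"wy":0,"wz":0,"claw":0.2},
    {"tx":0,"ty":0,"tz":0,"wx":0,"wy":0,"wz":0,"claw":0},
    {"tx":0,"ty":0,"tz":0,"wx":0,"wy":0,"wz":0,"claw":-1},
    {"tx":0,"ty":0,"tz":0,"wx":0,"wy":0,"wz":0,"claw":-1},
    {"tx":0,"ty":0,"tz":0,"wx":0,"wy":0,"wz":0,"claw":-1},
    {"tx":0,"ty":0,"tz":0,"wx":0,"wy":0,"wz":0,"claw":-1}
  ]
}}

```text
clock: 35.7
tool_pos: [0.548, 0.2336, 0.0351]
eef_rot: [0.773, 0.634, 0.0, -0.0]
contact_force: [-1.7, -0.8, 6.5]
opening: 0.623
finger_force: 39.8
```

Call:
{"method": "drive_tool", "body": {
  "targets": [
    {"tx":0,"ty":0,"tz":0.1,"wx":0,"wy":0,"wz":0,"claw":-1},
    {"tx":0,"ty":0,"tz":0.2,"wx":0,"wy":0,"wz":0,"claw":-1},
    {"tx":0,"ty":0,"tz":0.4,"wx":0,"wy":0,"wz":0,"claw":-1},
    {"tx":0,"ty":0,"tz":0.5,"wx":0,"wy":0,"wz":0,"claw":-1},
    {"tx":0,"ty":0,"tz":0.5,"wx":0,"wy":0,"wz":0,"claw":-1},
    {"tx":0,"ty":0,"tz":0.5,"wx":0,"wy":0,"wz":0,"claw":-1},
    {"tx":0,"ty":0,"tz":0.5,"wx":0,"wy":0,"wz":0,"claw":-1},
    {"tx":0,"ty":0,"tz":0.5,"wx":0,"wy":0,"wz":0,"claw":-1}
  ]
}}

```text
clock: 36.5
tool_pos: [0.5481, 0.2334, 0.1323]
eef_rot: [0.773, 0.634, 0.0, 0.0]
contact_force: [-0.4, 0.4, -5.1]
opening: 0.62
finger_force: 39.7
```

Call:
{"method": "drive_tool", "body": {
  "targets": [
    {"tx":0,"ty":0,"tz":0.5,"wx":0,"wy":0,"wz":0,"claw":-1},
    {"tx":0,"ty":0,"tz":0.4,"wx":0,"wy":0,"wz":0,"claw":-1},
    {"tx":0,"ty":0,"tz":0.3,"wx":0,"wy":0,"wz":0,"claw":-1},
    {"tx":0,"ty":0,"tz":0.2,"wx":0,"wy":0,"wz":0,"claw":-1},
    {"tx":0,"ty":0,"tz":0.1,"wx":0,"wy":0,"wz":0,"claw":-1},
    {"tx":0,"ty":0,"tz":0,"wx":0,"wy":0,"wz":0,"claw":-1},
    {"tx":0,"ty":0,"tz":0,"wx":0,"wy":0,"wz":0,"claw":-1},
    {"tx":0,"ty":0,"tz":0,"wx":0,"wy":0,"wz":0,"claw":-1}
  ]
}}

```text
clock: 37.3
tool_pos: [0.5477, 0.2332, 0.1751]
eef_rot: [0.773, 0.634, -0.001, -0.0]
contact_force: [-0.6, 0.3, -4.9]
opening: 0.622
finger_force: 39.7
```

Call:
{"method": "drive_tool", "body": {
  "targets": [
    {"tx":0,"ty":0,"tz":0,"wx":0,"wy":0,"wz":0,"claw":-1},
    {"tx":0,"ty":0,"tz":0,"wx":0,"wy":0,"wz":0,"claw":-1},
    {"tx":0,"ty":0,"tz":0,"wx":0,"wy":0,"wz":0,"claw":-1},
    {"tx":0,"ty":0,"tz":0,"wx":0,"wy":0,"wz":0,"claw":-1},
    {"tx":0,"ty":0,"tz":0,"wx":0,"wy":0,"wz":0,"claw":-1},
    {"tx":0,"ty":0,"tz":0,"wx":0,"wy":0,"wz":0,"claw":-1},
    {"tx":0,"ty":0,"tz":0,"wx":0,"wy":0,"wz":0,"claw":-1},
    {"tx":0,"ty":0,"tz":0,"wx":0,"wy":0,"wz":0,"claw":-1}
  ]
}}

```text
clock: 38.1
tool_pos: [0.5481, 0.2333, 0.1757]
eef_rot: [0.773, 0.634, 0.0, 0.0]
contact_force: [0.1, 1.0, -5.2]
opening: 0.621
finger_force: 39.7
```

Run:
```python
from h import *
st(); tins()
s=vision.snapshot("scene"); cv2.imwrite("pics/s4.png",s["image"]); st()
```

```text
t 38.1 p [0.5481 0.2333 0.1757] yaxis -11.33 z [ 0. -0. -1.] q7 [-0.58  0.75  0.17  1.74 -0.19  0.67 -0.5 ] F [ 0.06  0.99 -5.21] op 54.6 ff 39.7
[399.4 205.3] 246 circ 515.2 134.7 31.4 z 0.0654
[476.4 228.7] 307 circ 565.1 325.5 30.0 z 0.0655
t 38.2 p [0.5481 0.2334 0.1756] yaxis -11.32 z [ 0.  0. -1.] q7 [-0.58  0.75  0.17  1.74 -0.19  0.67 -0.5 ] F [-0.01 -0.46 -5.89] op 54.6 ff 39.7
```

View pics/s4.png

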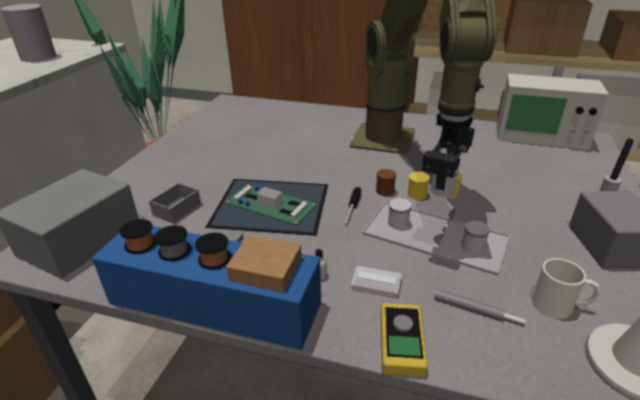

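The board lies on the mat at (270,200), and two tins stand in the tray at (400,212) and (477,236). The heavy tin hangs in the grip near (438,178): 5.2 N load, 54.6 mm opening, about 140 mm up. The bystanders look untouched.

```bash
python3 -c "
from h import *
print(workorder.finish_job())"
```

```text
the job is handed in; nothing more can be done
None
```

The job is handed in, with no verdict returned: the board lies flat on the mat, the left and right tins (light, about 1.9 N and 1.8 N) stand in the tray, and the middle tin (heaviest, about 5 N) is held upright about 14 cm above the tray.

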